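# Grease the mill spindle with the push-type grease gun

## Robot

A 6-joint arm with a two-finger parallel gripper is mounted at the origin on a cart in front of the work surface, level with it; the furniture and walls round the work are solid. World frame = base frame: x ahead of the robot, y to its left, z up, the work surface at z = 0. Lengths are in mm, angles in rad, forces in N, time in s.
With the tool pointing down it reaches from about 375 to 925 mm from the base axis. Payload 5.7 kg.
Tool frame: the origin (TCP) lies at the very end of the fingers, on their centre line; the grasp point (between the pads) lies 19 mm behind it; z points along the fingers, y is the line along which they close (so a half turn about z gives the same grasp; the last joint's range is limited). The gripper opens to 88 mm and grips with 3 to 60 N. Pads are 20 mm wide; open, the fingers measure 115 mm over their backs; the gripper's body (75 mm by 178 mm) begins 61 mm behind the grasp point.
Start: joints at [-1.453, 0.359, 1.51, -0, 1.272, -0.115], TCP at [138.408, -583.785, 222.623] pointing down, gripper open.
Joint ranges: [-2.97, 2.97], [-1.01, 2.36], [0.21, 2.38], [-0.96, 4.11], [0.2, 2.71], [-2.98, 2.98]. Speed limits (rad/s): [2.39, 2.39, 3.14, 3.14, 3.14, 3.14].

## Interface

Orientations are given as a rotation vector (axis times angle).
In Python, from station import robot gives the robot as it stands.
- The arm moves only by the tool drive_tool, never from a script. Its arguments are lists of equal length, an entry for each row: "delta_pos": the shift along the tool's x, y, z in mm, a list of three; "roll": the turn about the tool's z in degrees; "fingers": the closure, from 0 (fully open) to 1 (shut). In form: {"delta_pos": [[dx, dy, dz], ...], "roll": [roll, ...], "fingers": [fingers, ...]}. A call has 1 to 5 rows; each row shifts and turns the commanded pose from where the row before left it, along the tool's axes as they then stand; what a row does not reach is not made up. A row lasts 1/10 s, in which the tool goes at most 50 mm and 8.59 degrees, less where a joint would pass 70% of its speed; a pose out of reach is approached as far as the arm can. A call is refused whole if a number of a shift passes 50 or a number of a turn 8.59, either way. A call with a gripper value outside its range is refused whole. The fingers move at their own pace and stop on an object; "grip_force" is the grip in N (left out, the last holds). Time passes only in rows, so rows that do not move let the fingers close. It gives the time, the measured TCP pose, the force and the opening at its end, in the units of the state.
- robot.get_state(): the state, without advancing time (a new reading comes with each control period).
- robot.get_image(name): name is "scene" or "top"; returns (picture, depth): 420x560x3 uint8, red, green, blue; 420x560 float32, mm along the optical axis (not along the pixel's ray), 0 where there is no reading.
- robot.camera_info(name): a dict with "fovy" (degrees; the focal length in pixels is half the picture's height over the tangent of half this angle, whatever the lens; pixels are square), "cx", "cy" (the principal point, pixels), "dist" ([k1, k2, p1, p2, k3] as OpenCV has them; the pictures are not rectified), "world_to_cam" (4x4, takes a point from world to camera coordinates). Camera axes: x right, y down, z forward; pixel columns grow to the right and rows downward; lengths in mm; the calibration is good to about 2 mm. A picture is of the moment at which its call begins. camera_info takes no time and is no camera call.
- robot.close_job(): hands the job in, once; it reports no verdict.
The state is a dict: "clock": time; "joint_pos": joint angles; "qd": joint speeds; "joint_efforts": joint torques, N m; "tcp_pos": TCP position; "tcp_rot": TCP orientation; "wrist_force": force on the tool from outside, world axes, zero at the start; "moment": the same for the moment, N m; "gripper_width": finger opening in mm.
Only numpy, scipy, OpenCV 4.12 (cv2) and the standard library are available. Lean on these libraries where they do the work, as an engineer would, in place of code of your own. Each camera call takes 0.05 s, during which the arm holds its last target. There are 200 camera calls.

## Task

Grease the bearing of the mill spindle: pull the dust cap off the slanted grease nipple and set it down on the worktop beside the unit without dropping it, then take the push-type grease gun from its stand and press its coupler squarely onto the nipple until it snaps on over the ball. Keep pushing along the nipple's axis until the gun's nose has slid at least 11 mm of its 16 mm stroke into the barrel, and finish like that: holding the gun pressed in against its spring, still square on the nipple, without letting go. Press firmly but do not ram the spindle unit, and leave the blade, wing nut and hex key lying where they are.

Things in the scene. Friction and masses are not known exactly. Their poses are not given: they have to be found in the camera images.
- spindle: Mill spindle unit, fixed: grey cast foot 100x124x11 mm, on it a lying bearing housing 50 mm thick, 112 mm long along y, axis 55 mm up; 16 mm shaft y -96 to +92, 60 mm pulley y +62 to +81 mm. Origin: middle of the foot's underside; z up; the nipple leans to its front (-x). The worktop before the foot, 50 to 190 mm along -x and 50 mm either side, is always clear.
- nipple: Fixed ball-head grease nipple on the housing, leaning 0.4 rad from vertical to the unit's -x. Origin: top of the ball; z outwards along the nipple's axis (up and to the front). 12 mm ball (centre z -6 mm), 7 mm neck down to a 15 mm hexagon (top z -17.5 mm) on a 21 mm boss (top z -24 mm).
- dust_cap: Loose black ribbed plastic cap, a cup 22 mm high, 18 mm thick (20 mm over the bead at its open end), 12 g, over the nipple's ball: bore 14 mm wide, 15 mm deep, so 16 mm of pull along the nipple's axis frees it; not latched, may sit some degrees skew. Origin: centre of the open end; z to its closed end (outwards on the nipple). It stands upright on its open end.
- gun_stand: Drip stand, fixed: dark round base 90 mm wide, 9 mm high, with an upright aluminium tube 38 mm thick, bore 29 mm, rim 62 mm above the worktop. Origin: centre of the underside. The gun stands nose down in it, its barrel's front face on the rim.
- grease_gun: Push-type grease gun, loose, 0.25 to 0.4 kg, upright in the stand, nose down: plain round barrel 35 mm thick, 105 mm long (dark front cap, aluminium tube, black tail cap), to be gripped at any yaw. Origin: centre of the barrel's front face; z to its tail (z 105 mm, up at the start). The coupler's mouth is at z -48 mm (nose out), so it clears the stand's rim when lifted 48 mm.
- gun_nose (a joint): How far the nose with the coupler has slid into the gun's barrel, m: 0 fully out (start), 0.016 fully in. Its spring pushes it out with 8 N at 0, rising to 15 N at 0.016; below 8 N it does not move.
- coupler_seat (a point): Point on the gun's axis inside the coupler where the top of the nipple's ball comes to rest: z -33 mm in the gun's frame plus the joint value. Fully seated it lies at the nipple's origin. Three sprung jaws 12 mm in front of it, 8 mm clear when closed, ride over the ball at some 3 to 5 N, before the nose slides, and snap shut on the neck, with under 1 mm of play.
- coupler_mouth (a point): Centre of the coupler's open mouth, 17 mm wide, on the gun's axis 15 mm in front of coupler_seat (z -48 mm in the gun's frame, nose out). The coupler is a steel cylinder 24 mm thick; the nose tube behind it is 12 mm thick.
- spare_blade: Bystander: flat steel mill blade 26x142x9 mm, lying on the worktop behind the spindle unit. Origin: centre of its underside.
- spare_wing_nut: Bystander: wing nut 17x49x16 mm, lying on the worktop to the right of the spindle unit. Origin: centre of its underside.
- hex_key: Bystander: hex key 30x88x6 mm, lying on the worktop to the right of the spindle unit. Origin: centre of its underside.
Things that resemble listed ones, but are neither listed nor needed, are in the scene too. Of the things that look like the grease_gun, the largest one is meant.

How it is judged:
By the outcome, as a careful person would: the job done as asked, in the order asked, and still so for the second after the job is handed in, while the arm keeps its last pose, push and grip.
It also fails if it takes over 58 s, if anything falls off the work surface, if the arm or the gripper's body presses on something with over 40 N, if the wrist force passes 120 N, or if a joint passes its speed limit or range.

## Working session

There is one attempt and no reset: what is moved stays moved. The work goes in short steps, Python scripts to look and compute and a tool call to move; the robot and the scene stay as the last step left them, time stands still between calls to the robot, and variables do not carry over. Pictures are saved under pics/ and viewed, on a budget of 10 in all, crops included, one or two more only if the job needs it, and the job is handed in when it is done.

Besides the shell and the picture viewer there is one more tool, called after ">>>" as name([rows], argument=value, ...), one row to a line, values as JSON. drive_tool: Moves the arm, as the interface text tells. Its arguments: {"type":"object","properties":{"delta_pos":{"type":"array"},"roll":{"type":"array"},"fingers":{"type":"array"},"grip_force":{"type":"number"}},"required":["delta_pos","roll","fingers"]}

```bash
ls; mkdir -p pics; cat > h.py <<'E'
import numpy as np, cv2
from station import robot
def cam(n):
    c=robot.camera_info(n); f=210/np.tan(np.radians(c["fovy"])/2)
    return np.array([[f,0,c["cx"]],[0,f,c["cy"]],[0,0,1]]),np.array(c["dist"],float),np.array(c["world_to_cam"])
def grab(n,tag):
    p,d=robot.get_image(n); cv2.imwrite(f"pics/{tag}.png",p[:,:,::-1]); np.save(f"pics/{tag}.npy",d); return p,d
def ray(n,uv):
    K,D,T=cam(n); q=cv2.undistortPoints(np.array(uv,float).reshape(-1,1,2),K,D).reshape(-1,2)
    R,t=T[:3,:3],T[:3,3]; return -R.T@t, np.c_[q,np.ones(len(q))]@R   # dir with unit depth
def onz(n,uv,z):
    o,r=ray(n,uv); return o+r*((z-o[2])/r[:,2])[:,None]
def pts(n,uv,d):
    o,r=ray(n,uv); uv=np.array(uv).reshape(-1,2).astype(int); return o+r*d[uv[:,1],uv[:,0]][:,None]
def proj(n,P):
    K,D,T=cam(n); return cv2.projectPoints(np.array(P,float).reshape(-1,3),cv2.Rodrigues(T[:3,:3])[0],T[:3,3],K,D)[0].reshape(-1,2)
def cloud(n,d):
    v,u=np.mgrid[0:420,0:560]; uv=np.c_[u.ravel(),v.ravel()]; return pts(n,uv,d).reshape(420,560,3)
E
python3 - <<'E'
from h import *
print(robot.get_state())
for n in("scene","top"):
    grab(n,n+"0"); K,D,T=cam(n); print(n,K[0],D,(-T[:3,:3].T@T[:3,3]),T[2,:3])
E
```

```text
pics
{'clock': 0.0, 'joint_pos': array([-1.45312462e+00,  3.59480672e-01,  1.51141982e+00,  2.24203331e-05,
        1.27247820e+00, -1.15099862e-01]), 'qd': array([ 2.35433843e-03,  1.06260404e-03,  9.51547270e-05, -3.01159396e-04,
        2.90302526e-03, -2.23995691e-04]), 'joint_efforts': array([ 2.58776570e-03, -5.15364611e+01, -2.70724261e+01,  6.77757547e-02,
        3.54285969e-02, -1.30189878e-04]), 'tcp_pos': array([ 138.32578467, -583.14178771,  221.82886987]), 'tcp_rot': array([-3.11856643e+00, -3.64594118e-01, -3.00282674e-05]), 'wrist_force': array([0.61451   , 0.13892365, 0.30494737]), 'moment': array([-0.00702908,  0.0013196 , -0.01299757]), 'gripper_width': 88.25858183825683}
scene [392.12226538   0.         283.31231887] [-0.02841106  0.          0.          0.          0.        ] [ 232.07128559 -836.78360788  526.86011536] [ 0.42386366  0.75062475 -0.50685509]
top [384.6772887    0.         282.86183134] [-0.09644077  0.          0.          0.          0.        ] [ 444.13999928 -191.72070376  932.79488602] [ 0.16943282 -0.01758026 -0.98538493]
```

View pics/scene0.png

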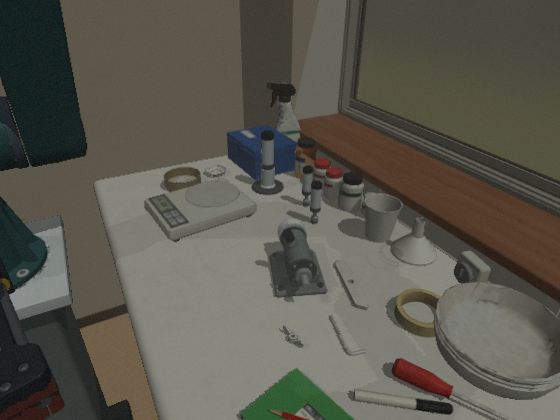

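View pics/top0.png

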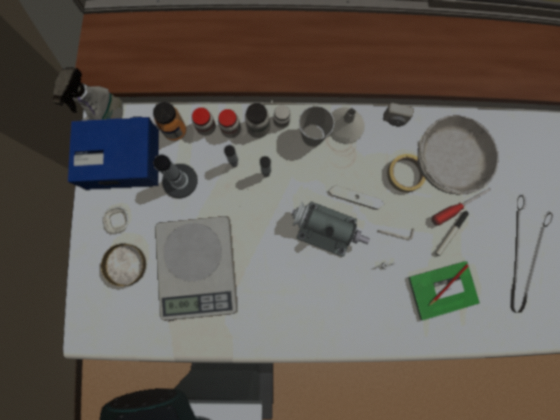

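```bash
python3 - <<'E'
from h import *
a=cv2.imread("pics/top0.png");b=cv2.imread("pics/scene0.png")
def crop(im,u,v,w,h,s): return cv2.resize(im[v:v+h,u:u+w],None,fx=s,fy=s,interpolation=cv2.INTER_CUBIC)
A=crop(a,285,190,90,70,6)            # 540x420 
B=crop(b,255,210,80,93.__int__(),4)  # 320x372
C=crop(b,240,120,60,80,4)            # 240x320
D=crop(a,145,145,65,60,4)            # 260x240
o=np.zeros((600,800,3),np.uint8)
A=cv2.resize(A,(450,350));o[:350,:450]=A;o[:372,460:780]=B
C=cv2.resize(C,(165,220));o[375:595,0:165]=C;D=cv2.resize(D,(238,220));o[375:595,180:418]=D
cv2.imwrite("pics/c1.png",cv2.convertScaleAbs(o,alpha=1.6))
d=np.load("pics/top0.npy");W=cloud("top",d);ds=np.load("pics/scene0.npy");S=cloud("scene",ds)
for n,(u,v) in dict(table=(260,300),tail=(162,163),base=(190,190),cap=(328,230)).items(): print(n,W[v,u].round(1))
for n,(u,v) in dict(cap=(290,229),tail=(267,134),tube=(267,160)).items(): print(n,S[v,u].round(1))
# top z map around spindle
print("top z rows"); 
for v in range(200,262,3): print(v,W[v,290:374:3,2].round(0).astype(int))
E
```

```text
File "<stdin>", line 5
    B=crop(b,255,210,80,93.__int__(),4)  # 320x372
                          ^
SyntaxError: invalid decimal literal
```

```bash
python3 - <<'E'
from h import *
a=cv2.imread("pics/top0.png");b=cv2.imread("pics/scene0.png")
def crop(im,u,v,w,h,W,H): return cv2.resize(im[v:v+h,u:u+w],(W,H),interpolation=cv2.INTER_CUBIC)
o=np.zeros((600,800,3),np.uint8)
o[:350,:450]=crop(a,285,190,90,70,450,350);o[:372,460:780]=crop(b,255,210,80,93,320,372)
o[375:595,0:165]=crop(b,240,120,60,80,165,220);o[375:595,180:418]=crop(a,145,145,65,60,238,220)
cv2.imwrite("pics/c1.png",cv2.convertScaleAbs(o,alpha=1.6))
d=np.load("pics/top0.npy");W=cloud("top",d);ds=np.load("pics/scene0.npy");S=cloud("scene",ds)
for n,(u,v) in dict(table=(260,300),tail=(162,163),base=(190,190),cap=(328,230)).items(): print(n,W[v,u].round(1))
for n,(u,v) in dict(cap=(290,229),tail=(267,134),tube=(267,160)).items(): print(n,S[v,u].round(1))
for v in range(200,262,3): print(v,W[v,290:374:3,2].round(0).astype(int))
E
```

```text
table [ 388.6 -154.3    0.8]
tail [674.9  45.6 167.1]
base [654.2  21.5   5.3]
cap [ 543.4 -303.9  110.2]
cap [ 544.6 -310.8  112.9]
tail [672.8  37.9 163.5]
tube [671.   34.9  90.7]
200 [-4 -1 -1  0 -1  0 -1  0  0  3  1  1 -2  0 -4 -1  0 -3 -4 -2  4  9  8  8
  8  7  9  3]
203 [-3 -1 -1 -2 70  0 -3 12  9  0 -2  0  0 -4  0  1 -2 -3  0 -3 -2 -1 -4  3
  7  6  7 10]
206 [-2 -2  2 75 70 70  9 16 17 10  9 10  1  0 -2 -4 -4  2  0 -4 -1  0 -1 -2
 -1 -2  4  8]
209 [ 0 57 65 84 74 80 11 74 68 33 31 10 12 12  6 -3 -2 -2 -1 -4 -3 -1  1 -1
  0 -3 -1  0]
212 [-2 62 67 78 77 84 44 81 75 73 68 62  9 11 11 10  8  1 -2  3  1  1 -2  3
 -2 -1 -1  3]
215 [  3  66  84  78  78 933  85  77  77  79  74  74  70  68  12  11   8   9
  10  10  -1   0  -2   1  -3  -3   1  -2]
218 [-1 56 80 72 81 59 81 79 75 77 80 77 77 78 75 68 62  9 11 34  8 10 -2 -3
  0 -2 -3 -5]
221 [-2 -1 67 72 81 74 73 79 78 79 76 78 77 78 78 77 73 72 69 32 17 18  9 -2
  1 -2 -2  0]
224 [ 0 63  0 67 10 71 71 74 77 78 78 80 79 80 79 80 77 77 74 77 70 66 66 -6
 -2 -1 -2 -1]
227 [ 2 -1 -3 59 12 65 66 65 71 77 75 77 92 98 82 78 79 78 77 77 77 74
[... 405 characters left out ...]
0  7 11 13 12  9 10  9 58 63 67 70 73 74 53 67 59
 63 60 59 -1]
242 [-2 -2 -2  2  1  5 10  9 11 13  9 11  9 12 10 10 35 14 63 63 72 56 62 -2
 56 62 61  1]
245 [ 0  0  2  1  1 -1  0 -4  7 11 10  9 13  9 10 17 33  7 12 55 -3 -4 -1  0
 -2 -1  1 -3]
248 [-3 -3  0 -1  1 -2  0 -5 -1 -2  4 12  8 10  9 17 10 19 13 -1 -3 -2 -1  2
 -1 -1 -2 -1]
251 [-2 -1  0  0 -3 -2 -2 -1  0  1  1 -2  0 10 14  8 11 16 12 -1 -1 -2 -4 -3
 -3 -2  0 -2]
254 [ 0 -2 -1 -2 -1 -1 -3 -1 -2  0 -5 -3 -2 -2  2  0  9  9  5 -2  0 -1 -1 -5
 -1  1 -2 -3]
257 [-3 -1 -1 -1 -1  2 -3  0  0 -4  0  1 -2  1  2 -3 -3 -1 -2 -2 -2  0 -2  0
  0  1 -2 -4]
260 [-1 -1 -3 -2 -3 -4 -1 -1  0  0 -3  0 -2 -1  0  1 -1  1 -1  0 -1 -1  0  3
  0  2 -2 -2]
```

View pics/c1.png

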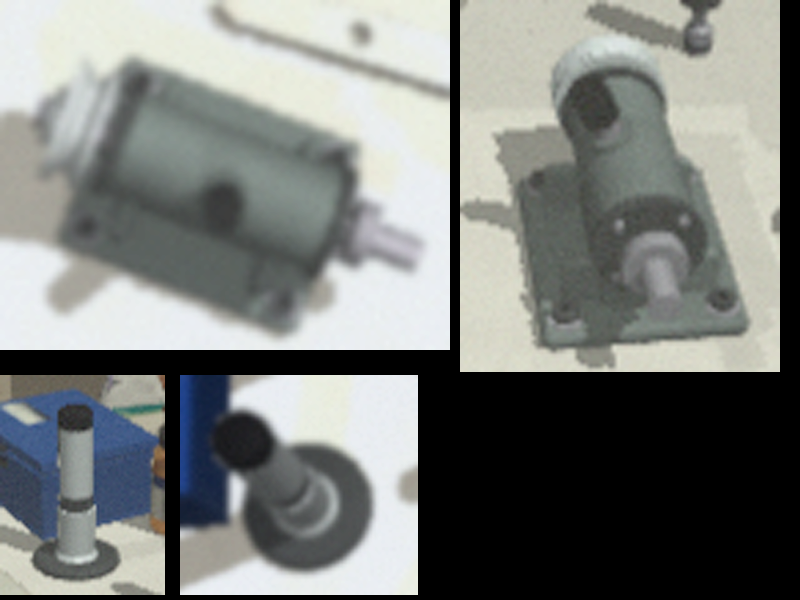

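```bash
cat > m.py <<'E'
from h import *
d=np.load("pics/top0.npy");W=cloud("top",d);S=cloud("scene",np.load("pics/scene0.npy"))
a=cv2.imread("pics/top0.png");b=cv2.imread("pics/scene0.png")
m=np.zeros((420,560),bool);m[196:262,292:362]=1
m&=(W[...,2]>6)&(W[...,2]<20)
m=cv2.morphologyEx(m.astype(np.uint8),cv2.MORPH_OPEN,np.ones((2,2)))
v,u=np.nonzero(m); P=onz("top",np.c_[u,v],11)
r=cv2.minAreaRect(P[:,:2].astype(np.float32));print("foot",r)
c=onz("top",[(297,239),(344,256),(357,219),(311,202)],11)[:,:2];print("corners",c.round(1),c.mean(0).round(1),np.linalg.norm(np.diff(c,axis=0),axis=1).round(1))
e=(c[0]+c[3]-c[1]-c[2])/2; print("y-dir yaw",np.degrees(np.arctan2(-e[0],e[1])))
e=(c[3]+c[2]-c[1]-c[0])/2; print("x-dir yaw",np.degrees(np.arctan2(e[1],e[0])))
def dark(im,x0,y0,x1,y1,t):
    g=np.full((420,560),255,np.uint8);g[y0:y1,x0:x1]=cv2.cvtColor(im,6)[y0:y1,x0:x1]
    k=(g<t).astype(np.uint8);n,l,s,cc=cv2.connectedComponentsWithStats(k);i=1+np.argmax(s[1:,4]);return cc[i],s[i],l==i
def tri(p,q):
    o1,r1=ray("top",p);o2,r2=ray("scene",q);A=np.c_[r1[0],-r2[0]];x=np.linalg.lstsq(A,o2-o1,rcond=None)[0]
    A1,B1=o1+r1[0]*x[0],o2+r2[0]*x[1];return (A1+B1)/2,np.linalg.norm(A1-B1)
for nm,bt,bs,t in(("cap",(318,218,340,242),(280,222,302,250),35),("tail",(150,150,176,178),(258,126,278,143),30)):
    for tt in(t-8,t,t+8):
        p,s1,l1=dark(a,*bt,tt);q,s2,l2=dark(b,*bs,tt);print(nm,tt,p.round(1),s1,q.round(1),s2,"tri",tri(p,q)[0].round(1),round(tri(p,q)[1],1))
    print(" depth med",np.nanmedian(W[l1],0).round(1),np.nanmedian(S[l2],0).round(1))
# stand: base disc points z 5..13
mm=np.zeros((420,560),bool);mm[155:205,155:205]=1;mm&=(W[...,2]>5)&(W[...,2]<14)
v,u=np.nonzero(mm);P=onz("top",np.c_[u,v],9)[:,:2]
C,R=cv2.minEnclosingCircle(P.astype(np.float32));print("base",C,R)
# barrel/tube axis from scene depth slices
for z in(30,50,80,100,120,140):
    k=(abs(S[...,2]-z)<5);k[:,:245]=0;k[:,290:]=0;q=S[k];q=q[np.hypot(q[:,0]-670,q[:,1]-38)<35];print(z,len(q),np.median(q,0).round(1))
E
python3 m.py
```

```text
foot ((583.0173950195312, -324.5556335449219), (123.30723571777344, 155.85150146484375), 70.10358428955078)
corners [[ 533.4 -242.2]
 [ 492.6 -355. ]
 [ 582.5 -389.1]
 [ 624.1 -277. ]] [ 558.2 -315.8] [119.9  96.1 119.6]
y-dir yaw -20.127677025241017
x-dir yaw -20.86657554252954Traceback (most recent call last):
  File "m.py", line 20, in <module>
    p,s1,l1=dark(a,*bt,tt);q,s2,l2=dark(b,*bs,tt);print(nm,tt,p.round(1),s1,q.round(1),s2,"tri",tri(p,q)[0].round(1),round(tri(p,q)[1],1))
            ~~~~^^^^^^^^^^
  File "m.py", line 14, in dark
    k=(g<t).astype(np.uint8);n,l,s,cc=cv2.connectedComponentsWithStats(k);i=1+np.argmax(s[1:,4]);return cc[i],s[i],l==i
                                                                              ~~~~~~~~~^^^^^^^^^
    return _wrapfunc(a, 'argmax', axis=axis, out=out, **kwds)
    return bound(*args, **kwds)
ValueError: attempt to get argmax of an empty sequence
```

```bash
sed -i 's/,35),("tail"/,45),("tail"/; s/(258,126,278,143),30/(258,126,278,143),42/' m.py; python3 m.py | tail -n +8; python3 -c "
import cv2;a=cv2.cvtColor(cv2.imread('pics/top0.png'),6);b=cv2.cvtColor(cv2.imread('pics/scene0.png'),6)
print(a[222:240,322:338]);print(b[226:248,282:298])"
```

```text
cap 37 [328.  228.5] [328 228   1   2   2] [290. 239.] [289 239   3   1   3] tri [ 548.7 -306.8   86.2] 2.0
cap 45 [328.7 231.7] [325 227   8  10  59] [287.8 235.4] [282 229  12  14 111] tri [ 541.6 -307.4   97.1] 0.8
cap 53 [328.5 233.6] [318 227  22  15 142] [286.7 236.5] [281 228  14  20 161] tri [ 538.4 -307.4   95.4] 2.6
 depth med [ 539.3 -306.5   68.9] [ 541.3 -312.3   98.6]
tail 34 [157.3 163.3] [150 150  20  28 354] [266.3 135.3] [261 131  12   9  71] tri [680.5  60.2 150.8] 2.8
tail 42 [157.6 163.3] [150 150  21  28 384] [267.  135.1] [261 131  13   9 106] tri [681.1  59.1 151.6] 4.5
tail 50 [157.8 163.5] [150 150  21  28 405] [266.9 134.7] [261 130  13  10 120] tri [680.1  58.  153.2] 4.6
 depth med [682.6  59.2 158.7] [675.   38.7 159.5]
base (695.3847045898438, 54.32758712768555) 61.95418167114258
30 41 [670.2  34.7  29.4]
50 43 [671.5  34.   49.7]
80 37 [673.7  34.7  79.2]
100 40 [670.9  36.1 100.6]
120 45 [669.6  35.8 119.4]
140 42 [669.5  34.6 139.9]
[[86 88 86 85 84 83 84 85 84 85 85 87 86 88 85 85]
 [85 85 86 83 82 80 81 79 80 82 84 88 88 89 88 87]
 [82 83 84 80 78 
[... 1574 characters left out ...]
  40  40  42  53  73  82  86]
 [ 47  50  46  43  41  42  40  39  41  41  40  40  51  77  79  80]
 [ 51  50  52  39  38  39  39  36  34  35  42  40  58  72  73  78]
 [ 49  52  54  49  41  40  40  38  42  41  41  57  70  73  73  71]
 [ 48  49  54  55  42  40  40  38  41  39  51  72  80  73  73  71]
 [ 44  50  51  56  53  44  44  47  54  60  67  78  80  73  74  73]
 [ 45  48  54  55  51  53  52  51  61  69  76  77  78  74  74  73]
 [ 56  52  51  52  53  53  55  56  63  70  76  76  77  75  73  71]
 [ 74  52  50  51  52  55  60  68  73  75  77  74  72  74  70  76]
 [ 85  59  53  50  54  55  55  66  68  70  67  67  68  71  77  78]
 [ 86  67  51  53  53  53  52  53  56  59  65  64  74  75  79  78]]
```

>>> drive_tool([
  [37, -15, 0],
  [35, -20, 0],
  [31, -25, 0],
  [27, -29, 0],
  [23, -33, 0],
], roll=[8.4, 8.4, 8.4, 8.4, 0], fingers=[0.5, 0.5, 0.5, 0.5, 0.5], grip_force=20)

```text
clock: 0.6
tcp_pos: [302.8, -467.5, 222.3]
tcp_rot: [-3.091, 0.56, 0.001]
wrist_force: [-0.0, -0.1, 1.1]
gripper_width: 51.5
```

```bash
cat > g.py <<'E'
import sys
from h import *
from scipy.spatial.transform import Rotation as Ro
def go(t):
    s=robot.get_state();R=Ro.from_rotvec(s["tcp_rot"]).as_matrix()
    print("t%.2f tcp"%s["clock"],s["tcp_pos"].round(1),"yaw %.1f tilt %.2f"%(np.degrees(np.arctan2(R[1,0],R[0,0])),np.degrees(np.arccos(-R[2,2]))),"w%.1f"%s["gripper_width"],"F",s["wrist_force"].round(1),"tool-delta",(R.T@(np.array(t)-s["tcp_pos"])).round(1))
if __name__=="__main__": go([float(x) for x in sys.argv[1:4]])
E
python3 g.py 539.2 -306.7 150; python3 - <<'E'
from h import *
print(onz("top",[(162.2,163)],167),onz("top",[(178.6,179.1)],62),onz("top",[(179.7,181)],9))
W=cloud("top",np.load("pics/top0.npy"))
for u,v in((150,130),(152,180),(120,150),(231,150),(265,160),(155,150)): print(u,v,W[v,u].round(0))
E
```

```text
t0.60 tcp [ 302.8 -467.5  222.3] yaw -20.5 tilt 0.04 w51.5 F [-0.  -0.1  1.1] tool-delta [ 165.  -233.5   72.3]
[[674.90735992  45.23049437 167.        ]] [[667.41402698  36.5124611   62.        ]] [[676.15893508  47.40353657   9.        ]]
150 130 [782. 106.  81.]
152 180 [669. 104.  49.]
120 150 [730. 171.  88.]
231 150 [722. -90. 110.]
265 160 [ 700. -167.  109.]
155 150 [749. 107.  32.]
```

>>> drive_tool([
  [28, -39, 0],
  [28, -39, 0],
  [28, -39, 0],
  [28, -39, 0],
  [28, -39, 30],
], roll=[0, 0, 0, 0, 0], fingers=[0.5, 0.5, 0.5, 0.5, 0.5])

```text
clock: 1.1
tcp_pos: [500.0, -337.6, 198.9]
tcp_rot: [3.09, -0.551, 0.01]
wrist_force: [0.5, -0.9, 0.7]
gripper_width: 44.0
```

>>> drive_tool([
  [25, -38, 42],
  [0, 0, 0],
  [0, 0, 0],
], roll=[0, 0, 0], fingers=[0.5, 0.5, 0.5])

```text
clock: 1.4
tcp_pos: [525.2, -314.6, 160.9]
tcp_rot: [-3.092, 0.549, 0.005]
wrist_force: [-1.2, 0.0, 0.1]
gripper_width: 43.7
```

```bash
python3 g.py 539.2 -306.7 84; python3 - <<'E'
from h import *
p,_=grab("scene","s1");q,_=grab("top","t1")
o=np.hstack([cv2.resize(p[190:290,240:340],(400,400)),cv2.resize(q[180:280,280:380],(400,400))])
cv2.imwrite("pics/c2.png",cv2.convertScaleAbs(o[:,:,::-1],alpha=1.6))
E
```

```text
t1.40 tcp [ 525.2 -314.6  160.9] yaw -20.1 tilt 0.19 w43.7 F [-1.2  0.   0.1] tool-delta [ 10.7 -12.2  76.9]
```

View pics/c2.png

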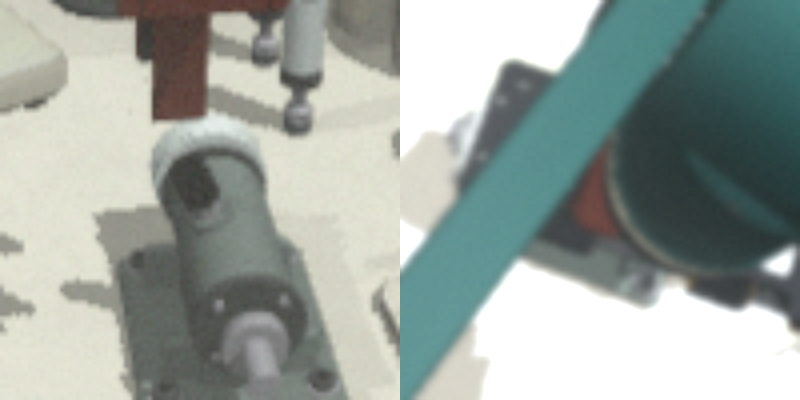

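>>> drive_tool([
  [11, -12, 20],
  [0, 0, 25],
  [0, 0, 0],
  [0, 0, 0],
], roll=[0, 0, 0, 0], fingers=[0.5, 0.5, 0.5, 0.5])

```text
clock: 1.9
tcp_pos: [539.6, -309.4, 118.2]
tcp_rot: [3.092, -0.555, 0.0]
wrist_force: [-0.1, -0.8, 0.6]
gripper_width: 44.0
```

```bash
python3 g.py 539.2 -306.7 84; python3 - <<'E'
from h import *
p,_=grab("scene","s2")
cv2.imwrite("pics/c3.png",cv2.convertScaleAbs(cv2.resize(p[190:265,245:345],(800,600),interpolation=2)[:,:,::-1],alpha=1.6))
s=robot.get_state()["tcp_pos"]; print((proj("scene",[s,[541.5,-307.5,97.3]])-[245,190])*8)
E
```

```text
t1.90 tcp [ 539.6 -309.4  118.2] yaw -20.3 tilt 0.02 w44.0 F [-0.1 -0.8  0.6] tool-delta [-1.3 -2.4 34.2]
[[341.7707389  293.44208634]
 [340.3458252  362.7394421 ]]
```

View pics/c3.png

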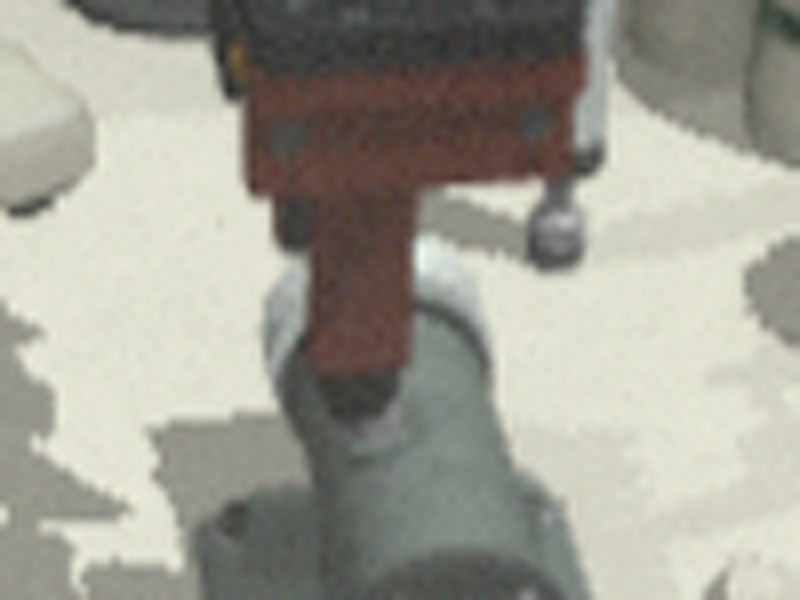

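>>> drive_tool([
  [-1, -2, 10],
  [0, 0, 12],
  [0, 0, 9],
  [0, 0, 0],
  [0, 0, 0],
], roll=[0, 0, 0, 0, 0], fingers=[0.5, 0.5, 0.5, 0.5, 0.5])

```text
clock: 2.45
tcp_pos: [539.7, -305.8, 85.7]
tcp_rot: [-3.092, 0.552, 0.002]
wrist_force: [-0.6, -0.5, -0.1]
gripper_width: 43.9
```

```bash
python3 g.py 539.2 -306.7 84
```

```text
t2.45 tcp [ 539.7 -305.8   85.7] yaw -20.3 tilt 0.07 w43.9 F [-0.6 -0.5 -0.1] tool-delta [-0.1  1.   1.7]
```

>>> drive_tool([
  [0, 0, 0],
  [0, 0, 0],
  [0, 0, 0],
  [0, 0, 0],
  [0, 0, 0],
], roll=[0, 0, 0, 0, 0], fingers=[1, 1, 1, 1, 1], grip_force=8)

```text
clock: 2.95
tcp_pos: [540.0, -306.9, 86.5]
tcp_rot: [3.091, -0.552, 0.001]
wrist_force: [-1.6, -2.3, 0.3]
gripper_width: 17.3
```

```bash
python3 g.py 539.2 -306.7 84
```

```text
t2.95 tcp [ 540.  -306.9   86.5] yaw -20.3 tilt 0.08 w17.3 F [-1.6 -2.3  0.3] tool-delta [-0.8  0.1  2.5]
```

>>> drive_tool([
  [-1.5, 0.3, -3.7],
  [-1.6, 0, -3.7],
  [-1.6, 0, -3.7],
  [-1.6, 0, -3.7],
  [-1.6, 0, -3.7],
], roll=[0, 0, 0, 0, 0], fingers=[1, 1, 1, 1, 1])

```text
clock: 3.45
tcp_pos: [532.2, -302.9, 105.1]
tcp_rot: [-3.092, 0.552, 0.001]
wrist_force: [0.1, -0.6, -0.4]
gripper_width: 17.4
```

>>> drive_tool([
  [-1.6, 0, -4],
  [-3, 0, -8],
  [-6, 0, -12],
  [-6, 0, -10],
  [0, 0, 0],
], roll=[0, 0, 0, 0, 0], fingers=[1, 1, 1, 1, 1])

```text
clock: 3.95
tcp_pos: [516.9, -298.0, 140.8]
tcp_rot: [3.092, -0.553, 0.003]
wrist_force: [0.3, 0.3, 0.1]
gripper_width: 17.3
```

```bash
python3 g.py 440 -260 84; python3 - <<'E'
from h import *
p,_=grab("scene","s3")
cv2.imwrite("pics/c4.png",cv2.convertScaleAbs(cv2.resize(p[180:280,230:360],(780,600),interpolation=2)[:,:,::-1],alpha=1.6))
E
```

```text
t3.95 tcp [ 516.9 -298.   140.8] yaw -20.3 tilt 0.13 w17.3 F [0.3 0.3 0.1] tool-delta [-85.4  -9.1  56.6]
```

View pics/c4.png

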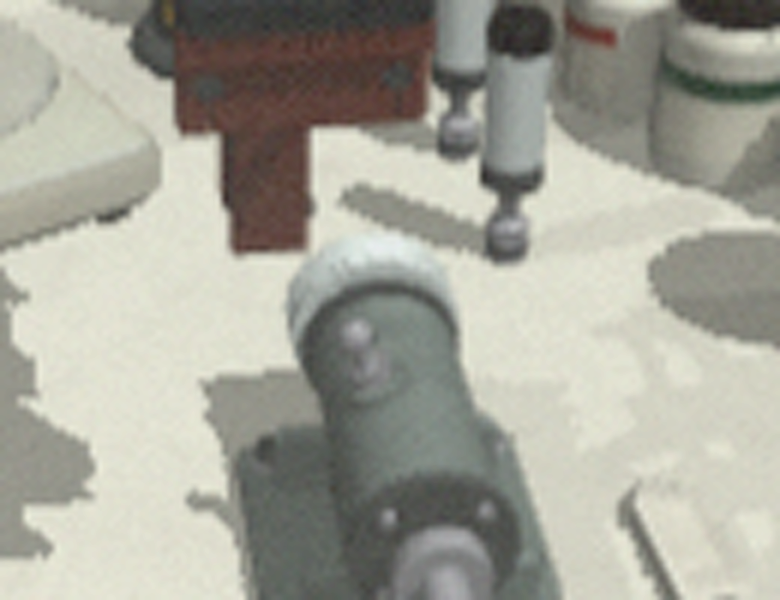

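>>> drive_tool([
  [-18, 0, 20],
  [-20, 0, 30],
  [-18, 0, 30],
  [-14, 0, 25],
  [0, 0, 10],
], roll=[0, 0, 0, 0, 0], fingers=[1, 1, 1, 1, 1])

```text
clock: 4.5
tcp_pos: [447.7, -271.2, 21.4]
tcp_rot: [-3.089, 0.553, 0.009]
wrist_force: [-0.2, -0.4, 0.5]
gripper_width: 17.0
```

>>> drive_tool([
  [0, 0, 5],
  [0, 0, 0],
  [0, 0, 0],
], roll=[0, 0, 0], fingers=[1, 1, 1])

```text
clock: 4.8
tcp_pos: [452.9, -274.7, 19.6]
tcp_rot: [3.092, -0.552, 0.004]
wrist_force: [0.5, -0.2, 0.9]
gripper_width: 17.3
```

```bash
python3 g.py 451 -274 3; python3 - <<'E'
from h import *
p,_=grab("scene","s4")
t=robot.get_state()["tcp_pos"];u,v=proj("scene",[t])[0].astype(int);print(u,v)
cv2.imwrite("pics/c5.png",cv2.convertScaleAbs(cv2.resize(p[v-40:v+20,u-40:u+40],(800,600),interpolation=2)[:,:,::-1],alpha=1.6))
s3=[(289.5,235.8)]
for z in(93,95.5,98): print(z,onz("scene",s3,z))
E
```

```text
t4.80 tcp [ 452.9 -274.7   19.6] yaw -20.2 tilt 0.15 w17.3 F [ 0.5 -0.2  0.9] tool-delta [-2.   0.  16.6]
239 271
93 [[ 547.17937475 -305.26972892   93.        ]]
95.5 [[ 545.36365076 -308.33243196   95.5       ]]
98 [[ 543.54792676 -311.39513501   98.        ]]
```

View pics/c5.png

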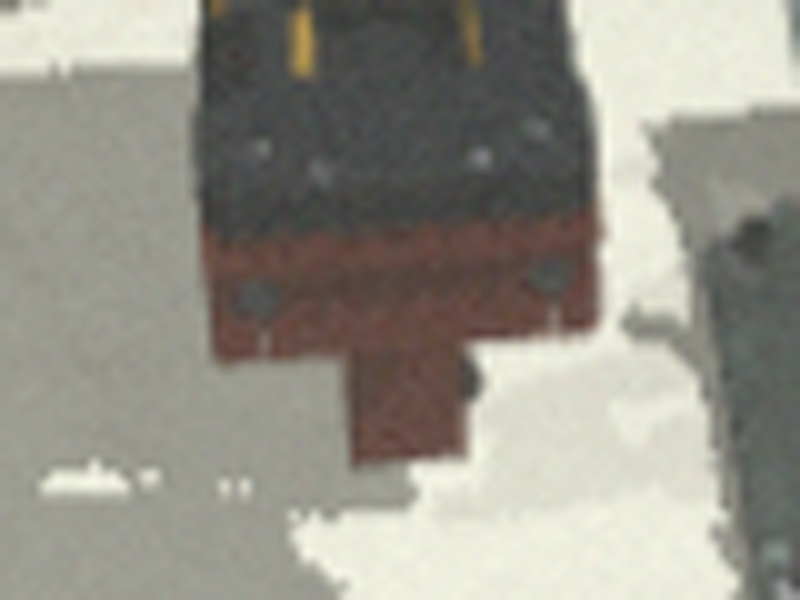

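>>> drive_tool([
  [0, 0, 8],
  [0, 0, 4],
  [0, 0, 2],
  [0, 0, 0],
  [0, 0, 0],
], roll=[0, 0, 0, 0, 0], fingers=[1, 1, 1, 1, 1], grip_force=4)

```text
clock: 5.35
tcp_pos: [451.1, -273.5, 4.7]
tcp_rot: [-3.092, 0.553, 0.0]
wrist_force: [-0.2, -0.0, 0.8]
gripper_width: 17.2
```

>>> drive_tool([
  [0, 0, 1],
  [0, 0, 1],
  [0, 0, 0],
], roll=[0, 0, 0], fingers=[1, 1, 1])

```text
clock: 5.65
tcp_pos: [451.2, -273.5, 2.7]
tcp_rot: [-3.092, 0.553, 0.0]
wrist_force: [-0.8, -0.2, 0.4]
gripper_width: 17.0
```

>>> drive_tool([
  [0, 0, 0.7],
  [1, 0, 0.5],
  [1, 0, 0.3],
  [1, 0, 0],
  [0, 0, 0],
], roll=[0, 0, 0, 0, 0], fingers=[1, 1, 1, 1, 1], grip_force=3)

```text
clock: 6.15
tcp_pos: [454.3, -274.7, 1.2]
tcp_rot: [3.093, -0.553, 0.0]
wrist_force: [-0.5, -0.7, 0.3]
gripper_width: 17.2
```

```bash
python3 g.py 451 -274 3
```

```text
t6.15 tcp [ 454.3 -274.7    1.2] yaw -20.3 tilt 0.01 w17.2 F [-0.5 -0.7  0.3] tool-delta [-3.3  0.4 -1.8]
```

```bash
python3 - <<'E'
from h import *
p,_=grab("scene","s5");print(robot.get_state()["wrist_force"])
t=robot.get_state()["tcp_pos"];u,v=proj("scene",[t])[0].astype(int);print(u,v)
cv2.imwrite("pics/c6.png",cv2.convertScaleAbs(cv2.resize(p[v-25:v+14,u-26:u+26],(800,600),interpolation=2)[:,:,::-1],alpha=1.6))
# mark: expected contact points
x=np.array([.938,-.347,0]);y=np.array([.347,.938,0])
for dx,dz in((0,0),(10,0),(20,0),(10,10),(20,10)): print(dx,dz,((proj("scene",[t*[1,1,0]+x*dx+[0,0,dz]])-[u-26,v-25])*15.38).round(0))
E
```

```text
[-0.6800772   0.60280412  0.38433683]
240 278
0 0 [[406. 393.]]
10 0 [[483. 386.]]
20 0 [[560. 379.]]
10 10 [[480. 327.]]
20 10 [[557. 320.]]
```

View pics/c6.png

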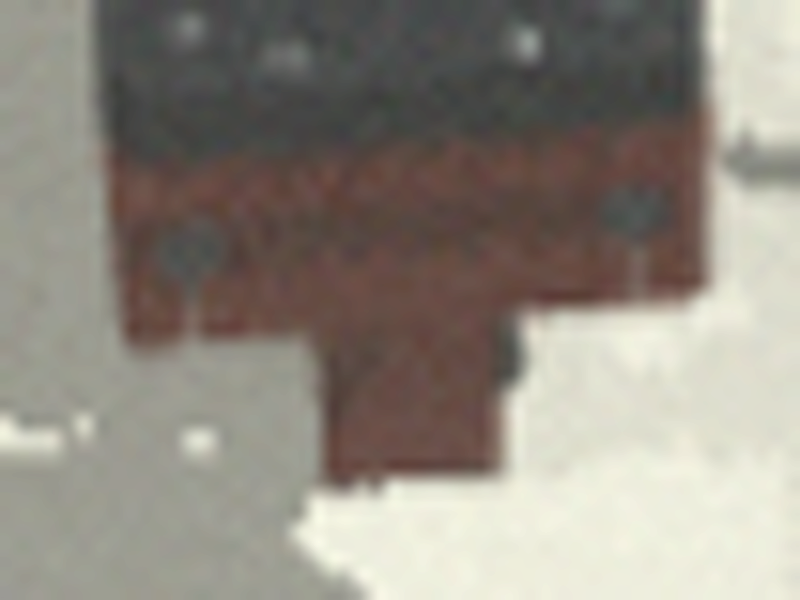

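>>> drive_tool([
  [0, 0, 0],
  [0, 0, 0],
  [0, 0, 0],
  [0, 0, 0],
  [0, 0, 0],
], roll=[0, 0, 0, 0, 0], fingers=[0.79, 0.77, 0.74, 0.65, 0.5])

```text
clock: 6.7
tcp_pos: [454.0, -274.6, 1.3]
tcp_rot: [-3.093, 0.553, 0.0]
wrist_force: [-0.6, 0.8, -0.7]
gripper_width: 35.3
```

>>> drive_tool([
  [0, 0, -10],
  [0, 0, -30],
  [0, 0, -40],
  [0, 0, -40],
  [0, 0, -40],
], roll=[0, 0, 0, 0, 0], fingers=[0.4, 0.4, 0.2, 0, 0])

```text
clock: 7.2
tcp_pos: [453.7, -274.4, 163.5]
tcp_rot: [-3.093, 0.553, -0.0]
wrist_force: [1.1, -0.7, 0.4]
gripper_width: 73.1
```

```bash
python3 g.py 676 47 220; python3 - <<'E'
from h import *
p,_=grab("scene","s6")
cv2.imwrite("pics/c7.png",cv2.convertScaleAbs(cv2.resize(p[220:300,190:297],(800,600),interpolation=2)[:,:,::-1],alpha=1.6))
E
```

```text
t7.20 tcp [ 453.7 -274.4  163.5] yaw -20.3 tilt 0.00 w73.1 F [ 1.1 -0.7  0.4] tool-delta [  97.3 -378.5  -56.5]
```

View pics/c7.png

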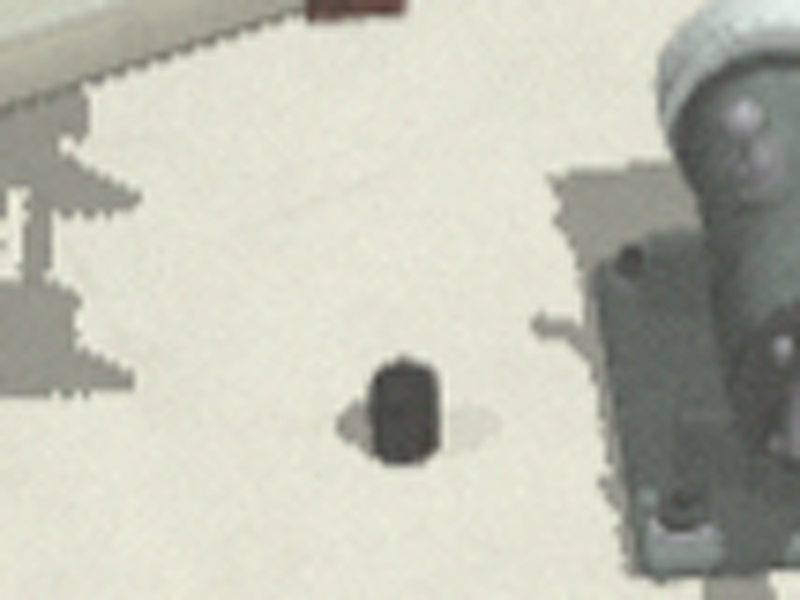

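>>> drive_tool([
  [10, -38, -20],
  [10, -38, -15],
  [10, -38, 0],
  [10, -38, 0],
  [10, -38, 0],
], roll=[0, 0, 0, 0, 0], fingers=[0, 0, 0, 0, 0])

```text
clock: 7.75
tcp_pos: [567.4, -112.3, 197.1]
tcp_rot: [3.092, -0.553, 0.002]
wrist_force: [0.8, -0.3, -0.5]
gripper_width: 88.0
```

>>> drive_tool([
  [10, -38, 0],
  [10, -38, 0],
  [10, -38, 0],
  [10, -38, 0],
  [0, 0, 0],
], roll=[0, 0, 0, 0, 0], fingers=[0, 0, 0, 0, 0])

```text
clock: 8.25
tcp_pos: [659.2, 19.1, 196.6]
tcp_rot: [-3.092, 0.547, -0.003]
wrist_force: [-0.4, 0.5, 0.3]
gripper_width: 88.0
```

```bash
python3 g.py 676 47 190; python3 - <<'E'
from h import *
p,_=grab("scene","s7")
cv2.imwrite("pics/c8.png",cv2.convertScaleAbs(cv2.resize(p[95:200,200:340],(800,600),interpolation=2)[:,:,::-1],alpha=1.6))
S=cloud("scene",np.load("pics/s7.npy"))
for z in(80,100,120,140,155):
    k=(abs(S[...,2]-z)<8);k[:,:250]=0;k[:,285:]=0;q=S[k];q=q[np.hypot(q[:,0]-676,q[:,1]-47)<25]
    f=lambda c:np.hypot(q[:,0]-c[0],q[:,1]-c[1])-17.5
    from scipy.optimize import least_squares
    print(z,len(q),least_squares(f,[676,47],loss="soft_l1").x.round(1))
E
```

```text
t8.25 tcp [659.2  19.1 196.6] yaw -20.1 tilt 0.17 w88.0 F [-0.4  0.5  0.3] tool-delta [  6.2 -31.9   6.7]
80 67 [679.4  49.2]
100 65 [679.3  49.8]
120 70 [679.1  49.9]
140 71 [678.8  49.4]
155 80 [679.  49.]
```

>>> drive_tool([
  [7, -33, 0],
  [0, 0, 0],
  [0, 0, 0],
], roll=[0, 0, 0], fingers=[0, 0, 0])

```text
clock: 8.6
tcp_pos: [674.1, 42.8, 196.3]
tcp_rot: [3.092, -0.552, -0.001]
wrist_force: [-0.0, -0.3, -0.0]
gripper_width: 87.9
```

```bash
python3 g.py 677.5 48 108
```

```text
t8.60 tcp [674.1  42.8 196.3] yaw -20.2 tilt 0.06 w87.9 F [-0.  -0.3 -0. ] tool-delta [ 1.4 -6.1 88.3]
```

View pics/c8.png

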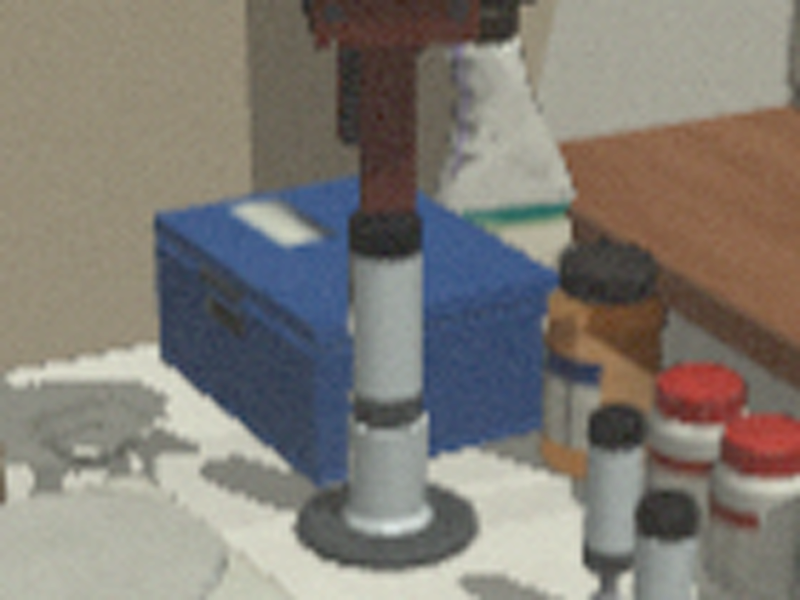

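>>> drive_tool([
  [1.4, -6, 0],
  [0, 0, 20],
  [0, 0, 25],
  [0, 0, 25],
  [0, 0, 18],
], roll=[0, 0, 0, 0, 0], fingers=[0, 0, 0, 0, 0])

```text
clock: 9.1
tcp_pos: [677.0, 47.7, 106.8]
tcp_rot: [3.092, -0.554, -0.003]
wrist_force: [-0.6, 0.1, 0.4]
gripper_width: 87.6
```

>>> drive_tool([
  [0, 0, 0],
  [0, 0, 0],
  [0, 0, 0],
  [0, 0, 0],
  [0, 0, 0],
], roll=[0, 0, 0, 0, 0], fingers=[0.5, 0.55, 1, 1, 1], grip_force=15)

```text
clock: 9.6
tcp_pos: [678.9, 48.7, 109.4]
tcp_rot: [-3.092, 0.553, -0.003]
wrist_force: [-0.5, 0.7, 0.3]
gripper_width: 51.1
```

```bash
python3 g.py 677.5 48 108
```

```text
t9.60 tcp [678.9  48.7 109.4] yaw -20.3 tilt 0.10 w51.1 F [-0.5  0.7  0.3] tool-delta [-1.1  1.1  1.4]
```

>>> drive_tool([
  [0, 0, 0],
  [0, 0, 0],
  [0, 0, 0],
  [0, 0, 0],
  [0, 0, 0],
], roll=[0, 0, 0, 0, 0], fingers=[1, 1, 1, 1, 1], grip_force=30)

```text
clock: 10.1
tcp_pos: [678.5, 48.9, 108.6]
tcp_rot: [-3.092, 0.552, -0.001]
wrist_force: [0.3, 0.8, 3.8]
gripper_width: 34.6
```

```bash
python3 g.py 677.5 48 108
```

```text
t10.10 tcp [678.5  48.9 108.6] yaw -20.3 tilt 0.04 w34.6 F [0.3 0.8 3.8] tool-delta [-0.7  1.2  0.6]
```

>>> drive_tool([
  [0, 0, -10],
  [0, 0, -12],
  [0, 0, -12],
  [0, 0, 0],
  [0, 0, 0],
], roll=[0, 0, 0, 0, 0], fingers=[1, 1, 1, 1, 1])

```text
clock: 10.6
tcp_pos: [678.2, 48.5, 142.9]
tcp_rot: [3.092, -0.553, 0.001]
wrist_force: [-1.3, 0.1, -3.8]
gripper_width: 34.7
```

```bash
python3 g.py 677.5 48 142
```

```text
t10.60 tcp [678.2  48.5 142.9] yaw -20.3 tilt 0.03 w34.7 F [-1.3  0.1 -3.8] tool-delta [-0.5  0.7  0.9]
```

>>> drive_tool([
  [-3, 0, 0],
  [-4, 0, 0],
  [-5, 0, 0],
  [-5, 0, 0],
  [0, 0, 0],
], roll=[0, 0, 0, 0, 0], fingers=[1, 1, 1, 1, 1])

```text
clock: 11.1
tcp_pos: [664.4, 54.2, 142.9]
tcp_rot: [3.093, -0.552, 0.008]
wrist_force: [4.9, -1.2, -2.7]
gripper_width: 34.7
```

```bash
python3 g.py 677.5 48 142
```

```text
t11.10 tcp [664.4  54.2 142.9] yaw -20.2 tilt 0.30 w34.7 F [ 4.9 -1.2 -2.7] tool-delta [14.4  1.3  1. ]
```

>>> drive_tool([
  [-6, 0, 0],
  [-6, 0, 0],
  [-6, 0, 0],
  [-6, 0, 0],
  [-4, 0, 0],
], roll=[0, 0, 0, 0, 0], fingers=[1, 1, 1, 1, 1])

```text
clock: 11.6
tcp_pos: [636.1, 64.3, 142.1]
tcp_rot: [-3.093, 0.552, -0.001]
wrist_force: [3.9, -0.2, -4.2]
gripper_width: 34.5
```

```bash
cat > tilt.py <<'E'
from h import *
from scipy.spatial.transform import Rotation as Ro
from scipy.optimize import least_squares
def axis(tag):
    """fit barrel (r 17.5) to scene depth round the grasp point; returns tilt in tool xz and xy axis pass point"""
    p,d=grab("scene",tag);S=cloud("scene",d);s=robot.get_state();R=Ro.from_rotvec(s["tcp_rot"]).as_matrix()
    Q=(S.reshape(-1,3)-s["tcp_pos"])@R            # tool coords
    g=cv2.cvtColor(p,cv2.COLOR_RGB2HSV).reshape(-1,3)
    k=(np.abs(Q[:,0]+.42*(Q[:,2]+19))<24)&(np.abs(Q[:,1])<18)&(Q[:,2]>3)&(Q[:,2]<52)&(Q[:,1]>0)
    q=Q[k]; print(len(q))
    def f(v):
        a=np.array([v[0],v[1],1]);a/=np.linalg.norm(a);c=np.array([v[2],v[3],-19])
        return np.linalg.norm(np.cross(q-c,a),axis=1)-17.5
    r=least_squares(f,[.4,0,0,0],loss="soft_l1",f_scale=1.5);v=r.x
    print("tilt x %.3f y %.3f rad, axis at grasp x %.1f y %.1f, rms %.2f"%(np.arctan(v[0]),np.arctan(v[1]),v[2],v[3],np.median(abs(f(v)))))
    return p
if __name__=="__main__":
    import sys;p=axis(sys.argv[1])
    t=robot.get_state()["tcp_pos"];u,v=proj("scene",[t])[0].astype(int);print(u,v)
    cv2.imwrite(f"pics/{sys.argv[1]}c.png",cv2.convertScaleAbs(cv2.resize(p[v-45:v+45,u-60:u+60],(800,600),interpolation=2)[:,:,::-1],alpha=1.6))
E
python3 g.py 677.5 48 142; python3 tilt.py s8
```

```text
t11.60 tcp [636.1  64.3 142.1] yaw -20.3 tilt 0.05 w34.5 F [ 3.9 -0.2 -4.2] tool-delta [44.5  1.   0.2]
7
tilt x 0.165 y -0.577 rad, axis at grasp x 13.6 y 11.1, rms 0.46
249 140
```

View pics/s8c.png

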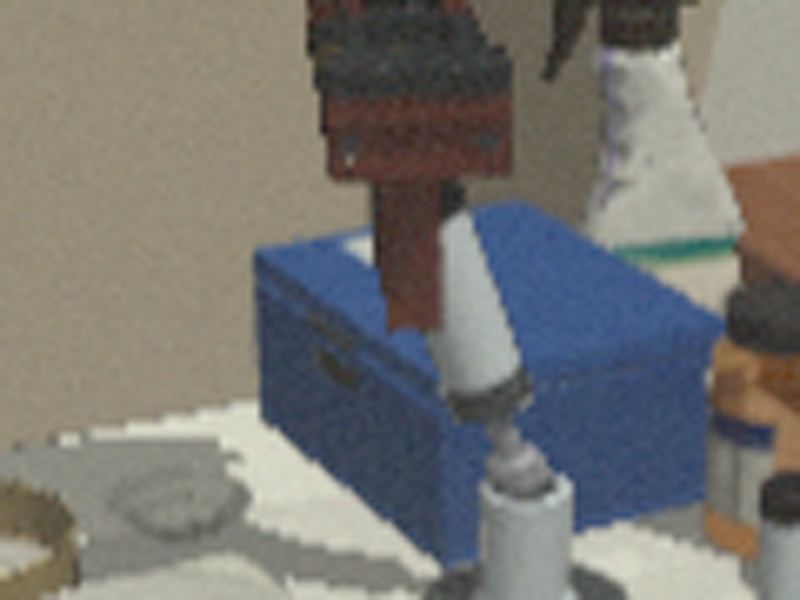

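```bash
sed -i 's/(np.abs(Q\[:,1\])<18)/(Q[:,1]<24)/; s/<24)&(Q\[:,1\]<24)/<24)\&(Q[:,1]<24)/; s/Q\[:,0\]+.42\*(Q\[:,2\]+19)/Q[:,0]-.42*(Q[:,2]+19)/' tilt.py; python3 tilt.py s9
```

```text
168
tilt x 0.340 y -0.016 rad, axis at grasp x 11.7 y -0.0, rms 1.03
250 140
```

>>> drive_tool([
  [3, 0, -5],
  [3, 0, -10],
  [0, 0, -20],
  [0, 0, -20],
  [0, 0, 0],
], roll=[0, 0, 0, 0, 0], fingers=[1, 1, 1, 1, 1], grip_force=60)

```text
clock: 12.2
tcp_pos: [643.5, 62.2, 200.7]
tcp_rot: [-3.092, 0.553, -0.007]
wrist_force: [1.5, 0.7, -3.2]
gripper_width: 34.1
```

```bash
python3 g.py 539.7 -310 200;python3 tilt.py s10
```

```text
t12.20 tcp [643.5  62.2 200.7] yaw -20.3 tilt 0.27 w34.1 F [ 1.5  0.7 -3.2] tool-delta [3.150e+01 3.851e+02 2.000e-01]
196
tilt x 0.321 y -0.029 rad, axis at grasp x 12.6 y 1.4, rms 1.07
252 119
```

```bash
cat > sl.py <<'E'
from h import *
import sys
from scipy.spatial.transform import Rotation as Ro
p,d=grab("scene",sys.argv[1]);s=robot.get_state();R=Ro.from_rotvec(s["tcp_rot"]).as_matrix()
S=cloud("scene",d);Q=(S.reshape(-1,3)-s["tcp_pos"])@R;c=p.reshape(-1,3).astype(int)
red=c[:,0]-c[:,2]>18
k=(abs(Q[:,1])<32)&(abs(Q[:,0])<70)&(Q[:,2]>-62)&(Q[:,2]<105)
for z in range(-60,104,6):
    m=k&(abs(Q[:,2]-z)<3);a=Q[m&~red];b=Q[m&red]
    f=lambda q:"n%3d x %6.1f..%6.1f mid %6.1f y %.1f"%(len(q),q[:,0].min(),q[:,0].max(),(q[:,0].min()+q[:,0].max())/2,np.median(q[:,1])) if len(q) else "-"
    print(z,"gun",f(a)," | red",f(b))
E
python3 sl.py s11
```

```text
-60 gun n 14 x  -10.8..  18.9 mid    4.0 y 30.4  | red n  1 x  -10.9.. -10.9 mid  -10.9 y 32.0
-54 gun n 27 x  -11.4..  21.1 mid    4.8 y 29.8  | red n  1 x    8.7..   8.7 mid    8.7 y 30.4
-48 gun n 26 x  -12.2..  20.8 mid    4.3 y 21.8  | red n  2 x   -8.6..   8.8 mid    0.1 y 29.4
-42 gun n 32 x  -11.6..  23.7 mid    6.0 y 27.9  | red n  3 x    1.2..   6.2 mid    3.7 y 29.4
-36 gun n 27 x  -11.5..  26.0 mid    7.2 y 26.7  | red n  4 x    1.0..   6.3 mid    3.7 y 28.9
-30 gun n 23 x  -11.2..  25.7 mid    7.2 y 16.7  | red n 11 x   -4.1..   8.9 mid    2.4 y 27.8
-24 gun n 34 x  -11.4..  28.4 mid    8.5 y 17.8  | red n  9 x   -4.3..   6.2 mid    1.0 y 27.8
-18 gun n 27 x  -11.1..  30.9 mid    9.9 y 17.1  | red n 11 x   -6.5..   8.3 mid    0.9 y 27.4
-12 gun n 28 x  -11.3..  33.1 mid   10.9 y 17.0  | red n 16 x   -6.9..   8.3 mid    0.7 y 26.3
-6 gun n 28 x  -11.4..  33.2 mid   10.9 y 16.7  | red n 15 x   -9.6..   8.3 mid   -0.6 y 27.1
0 gun n 29 x  -11.2..  36.1 mid   12.4 y 16.4  | red -
6 gun n 28 x    4.6..  38.4 mid   21.5 y 15.6  | red -
12 gun n 31 x    6.9..  38.7 mid   22.8 y 16.3  | red -
18 gun n 28 x    7.3..  41.4 mid   24.4 y 14.5  | red -
24 gun n 31 x    9.8..  43.9 mid   26.9 y 15.2  | red -
30 gun n 30 x   12.1..  46.9 mid   29.5 y 14.8  | red -
36 gun n 29 x   12.6..  46.4 mid   29.5 y 14.5  | red -
42 gun n 19 x   14.8..  40.2 mid   27.5 y 14.7  | red -
48 gun n  7 x   17.2..  38.7 mid   27.9 y 5.2  | red -
54 gun n 10 x   30.1..  41.3 mid   35.7 y 6.5  | red -
60 gun n 15 x   33.2..  49.9 mid   41.5 y 5.0  | red -
66 gun n 23 x   30.1..  52.7 mid   41.4 y 8.0  | red -
72 gun n 18 x   30.3..  55.2 mid   42.8 y 9.5  | red -
78 gun n 20 x   30.8..  54.3 mid   42.5 y 9.4  | red -
84 gun n 16 x   33.2..  54.7 mid   43.9 y 9.4  | red -
90 gun n  1 x   35.7..  35.7 mid   35.7 y 4.2  | red -
96 gun -  | red -
102 gun -  | red -
```

>>> drive_tool([
  [0, 0, 20],
  [0, 0, 20],
  [-3, 0, 10],
  [-4, 0, 8],
  [0, 0, 0],
], roll=[0, 0, 0, 0, 0], fingers=[1, 1, 1, 1, 1], grip_force=30)

```text
clock: 12.8
tcp_pos: [634.5, 65.0, 139.2]
tcp_rot: [-3.092, 0.552, 0.001]
wrist_force: [-2.6, 0.6, 7.9]
gripper_width: 34.7
```

>>> drive_tool([
  [-4, 0, 1],
  [-4, 0, 1],
  [-4, 0, 1],
  [-3, 0, 0],
  [0, 0, 0],
], roll=[0, 0, 0, 0, 0], fingers=[1, 1, 1, 1, 1])

```text
clock: 13.3
tcp_pos: [621.1, 70.3, 137.4]
tcp_rot: [-3.092, 0.552, -0.002]
wrist_force: [1.4, -0.2, -2.6]
gripper_width: 34.6
```

```bash
python3 g.py 677.5 48 142; python3 sl.py s12
```

```text
t13.30 tcp [621.1  70.3 137.4] yaw -20.2 tilt 0.08 w34.6 F [ 1.4 -0.2 -2.6] tool-delta [60.6  1.4 -4.6]
-60 gun n  6 x  -10.8..   4.5 mid   -3.2 y 30.8  | red -
-54 gun n 17 x   -8.5..  18.9 mid    5.2 y 31.0  | red -
-48 gun n 31 x  -12.5..  21.7 mid    4.6 y 28.0  | red n  1 x  -11.1.. -11.1 mid  -11.1 y 28.6
-42 gun n 27 x  -12.5..  23.8 mid    5.7 y 19.5  | red n  3 x   -1.3..   6.3 mid    2.5 y 31.6
-36 gun n 33 x  -11.6..  28.8 mid    8.6 y 27.8  | red -
-30 gun n 32 x  -11.9..  28.7 mid    8.4 y 18.6  | red n  5 x    1.1..   6.1 mid    3.6 y 27.3
-24 gun n 38 x  -12.2..  34.0 mid   10.9 y 17.7  | red n  7 x   -1.8..   6.1 mid    2.1 y 27.9
-18 gun n 33 x  -12.3..  36.3 mid   12.0 y 18.4  | red n 11 x   -7.1..   8.6 mid    0.7 y 27.0
-12 gun n 33 x  -12.3..  39.0 mid   13.3 y 16.6  | red n 12 x   -7.4..   8.2 mid    0.4 y 27.7
-6 gun n 30 x  -12.2..  41.7 mid   14.7 y 16.4  | red n 14 x  -10.0..   8.2 mid   -0.9 y 26.6
0 gun n 33 x  -10.2..  44.4 mid   17.1 y 17.3  | red n  1 x    5.7..   5.7 mid    5.7 y 23.8
6 gun n 29 x   11.7..  46.9 mid   29.3 y 15.6  | red -
12 gun n 30 x
[... 178 characters left out ...]
 58.2 mid   40.2 y 15.4  | red -
36 gun n 14 x   24.7..  48.0 mid   36.3 y 15.0  | red -
42 gun n 10 x   29.6..  52.1 mid   40.9 y 8.3  | red -
48 gun n 10 x   43.8..  55.0 mid   49.4 y 6.0  | red -
54 gun n 17 x   46.6..  66.2 mid   56.4 y 5.5  | red -
60 gun n 20 x   46.1..  65.3 mid   55.7 y 8.6  | red -
66 gun n 22 x   46.1..  69.1 mid   57.6 y 9.7  | red -
72 gun n 25 x   43.6..  69.8 mid   56.7 y 12.5  | red -
78 gun n 23 x   43.3..  69.6 mid   56.4 y 15.2  | red -
84 gun n 24 x   43.1..  69.9 mid   56.5 y 16.5  | red -
90 gun n 19 x   43.2..  70.0 mid   56.6 y 14.8  | red -
96 gun n 48 x  -67.8..  69.8 mid    1.0 y 18.1  | red -
102 gun n 21 x   43.0..  69.6 mid   56.3 y 14.3  | red -
```

>>> drive_tool([
  [-1, 0, -3],
  [-2, 0, -6],
  [-5, 0, -15],
  [-5, 0, -25],
  [0, 0, 0],
], roll=[0, 0, 0, 0, 0], fingers=[1, 1, 1, 1, 1], grip_force=60)

```text
clock: 13.85
tcp_pos: [609.9, 74.7, 188.9]
tcp_rot: [-3.092, 0.552, -0.007]
wrist_force: [0.9, -0.3, -2.9]
gripper_width: 34.0
```

```bash
python3 sl.py s13 | sed -n '3,26p'; python3 - <<'E'
from h import *
p,d=grab("top","t2");q=cv2.imread("pics/s6.png")
for n,im in(("top",p[:,:,::-1]),("scene",q)):
    u,v=proj(n,[[542,-308.5,95.5]])[0].round().astype(int);print(n,u,v);print(cv2.cvtColor(np.ascontiguousarray(im),6)[v-8:v+9,u-8:u+9])
E
```

```text
-48 gun n 34 x  -13.0..  22.7 mid    4.8 y 22.1  | red n  2 x    5.7..   8.4 mid    7.1 y 29.4
-42 gun n 32 x  -11.7..  27.3 mid    7.8 y 23.8  | red n  4 x   -4.2..   8.2 mid    2.0 y 28.0
-36 gun n 30 x  -11.9..  27.3 mid    7.7 y 23.1  | red n  5 x    0.4..   8.0 mid    4.2 y 28.8
-30 gun n 37 x  -12.0..  30.0 mid    9.0 y 20.4  | red n  4 x    0.2..   7.6 mid    3.9 y 28.7
-24 gun n 33 x  -10.0..  34.9 mid   12.4 y 16.6  | red n 14 x   -5.1..   7.6 mid    1.2 y 27.0
-18 gun n 29 x  -10.3..  37.1 mid   13.4 y 16.9  | red n 13 x   -7.8..   7.4 mid   -0.2 y 27.8
-12 gun n 34 x  -11.2..  40.0 mid   14.4 y 17.1  | red n 15 x  -10.5..   7.0 mid   -1.8 y 26.9
-6 gun n 36 x  -11.5..  42.1 mid   15.3 y 17.7  | red n 16 x  -10.8..   6.8 mid   -2.0 y 27.2
0 gun n 36 x  -11.6..  44.6 mid   16.5 y 16.9  | red -
6 gun n 33 x   12.6..  47.1 mid   29.9 y 15.2  | red -
12 gun n 32 x   12.6..  49.8 mid   31.2 y 15.8  | red -
18 gun n 33 x   15.0..  51.9 mid   33.4 y 16.4  | red -
24 gun n 32 x   17.5..  57.1 mid   37.3 y 16.4  | red -
30 gun n 31 x   20.0..  56.7 mid   38.3 y 15.3  | red -
36 gun 
[... 2249 characters left out ...]
 51  53  59  66  74  86 100 110 105  98  80  85  82  82  79]
 [ 63  52  50  53  60  63  67  81  90  97  96  88  72  83  85  83  80]
 [ 60  52  49  56  55  61  61  71  79  82  85  77  78  84  84  86  82]
 [ 57  52  52  55  59  60  63  64  70  70  76  81  84  88  86  84  82]
 [ 63  51  54  58  54  61  66  64  67  64  75  89  89  89  86  81  81]
 [ 62  46  50  51  55  62  62  66  72  62  76  89  95  87  86  80  80]
 [ 75  51  52  52  57  61  64  70  68  68  75  87  92  85  85  78  77]
 [ 85  58  48  51  57  59  65  64  69  78  71  78  81  82  85  76  76]
 [ 91  68  50  55  53  58  63  60  65  69  68  74  76  82  82  78  76]
 [ 94  83  58  51  56  56  58  58  61  62  67  72  80  79  78  78  76]]
```

```bash
python3 - <<'E'
from h import *
def tri(p,q):
    o1,r1=ray("top",p);o2,r2=ray("scene",q);x=np.linalg.lstsq(np.c_[r1[0],-r2[0]],o2-o1,rcond=None)[0]
    a,b=o1+r1[0]*x[0],o2+r2[0]*x[1];return a.round(1),b.round(1)
B=tri([(330.1,230.1)],[(289.1,235.2)]);print(B)
C=sum(B)/2; x=np.array([.938,-.347,0]);ax=-x*np.sin(.4)+[0,0,np.cos(.4)]
O=C+6*ax;print("O",O.round(1))
y=np.array([.347,.938,0]);d=C-[558.2,-315.8,55];print("unit xyz of ball wrt housing axis",(d@x).round(1),(d@y).round(1),d[2].round(1),"lean",np.arctan2(-d@x,d[2]).round(3))
from scipy.spatial.transform import Rotation as Ro
s=robot.get_state();R=Ro.from_rotvec(s["tcp_rot"]).as_matrix()
m=O+25*ax; tcp=m-R@[62,0,83]; print("tcp for mouth 25 out",tcp.round(1),"delta tool",(R.T@(tcp-s["tcp_pos"])).round(1))
E
```

```text
(array([ 544.6, -310.1,   98.5]), array([ 543.6, -309.7,   98.3]))
O [ 541.9 -309.1  103.9]
unit xyz of ball wrt housing axis -15.3 0.6 43.4 lean 0.338
tcp for mouth 25 out [ 474.5 -284.3  209.9] delta tool [ -1.8 382.9 -24.1]
```

>>> drive_tool([
  [0, 10, -10],
  [0, 22, -12],
  [0, 32, -8],
  [0, 35, 0],
  [0, 35, 0],
], roll=[0, 0, 0, 0, 0], fingers=[1, 1, 1, 1, 1])

```text
clock: 14.45
tcp_pos: [561.3, -52.9, 215.1]
tcp_rot: [3.092, -0.552, -0.002]
wrist_force: [0.7, -1.5, -3.5]
gripper_width: 34.2
```

>>> drive_tool([
  [0, 35, 0],
  [0, 35, 0],
  [0, 35, 0],
  [0, 35, 0],
  [0, 35, 0],
], roll=[0, 0, 0, 0, 0], fingers=[1, 1, 1, 1, 1])

```text
clock: 14.95
tcp_pos: [500.1, -217.1, 214.8]
tcp_rot: [-3.092, 0.553, 0.003]
wrist_force: [0.4, 0.7, -3.6]
gripper_width: 34.2
```

>>> drive_tool([
  [-1, 30, 0],
  [-1, 20, 0],
  [0, 10, 0],
  [0, 0, 0],
  [0, 0, 0],
], roll=[0, 0, 0, 0, 0], fingers=[1, 1, 1, 1, 1])

```text
clock: 15.45
tcp_pos: [479.0, -270.5, 215.0]
tcp_rot: [-3.091, 0.553, 0.001]
wrist_force: [0.1, -0.3, -3.5]
gripper_width: 34.2
```

```bash
python3 g.py 474 -284 209; python3 sl.py s14 | sed -n '3,26p'; python3 - <<'E'
from h import *
p=cv2.imread("pics/s14.png")
cv2.imwrite("pics/c9.png",cv2.convertScaleAbs(cv2.resize(p[150:255,220:360],(800,600),interpolation=2),alpha=1.6))
E
```

```text
t15.45 tcp [ 479.  -270.5  215. ] yaw -20.3 tilt 0.07 w34.2 F [ 0.1 -0.3 -3.5] tool-delta [-0.  14.4  5.9]
-48 gun n 60 x  -12.1..  23.6 mid    5.7 y 29.2  | red n  3 x  -11.7..   6.3 mid   -2.7 y 30.3
-42 gun n 76 x  -13.5..  25.5 mid    6.0 y 27.8  | red n  4 x    6.2..   8.0 mid    7.1 y 29.2
-36 gun n 74 x  -12.0..  28.8 mid    8.4 y 23.4  | red n  5 x    1.0..   7.7 mid    4.3 y 29.0
-30 gun n 76 x  -12.3..  30.5 mid    9.1 y 19.0  | red n 11 x  -10.4..   7.8 mid   -1.3 y 28.0
-24 gun n 78 x  -12.4..  33.8 mid   10.7 y 17.5  | red n 10 x   -2.4..   7.7 mid    2.6 y 26.5
-18 gun n 77 x  -12.3..  37.1 mid   12.4 y 17.9  | red n 20 x   -5.9..   7.5 mid    0.8 y 26.7
-12 gun n 82 x  -12.1..  39.4 mid   13.7 y 17.2  | red n 19 x   -9.5..   8.9 mid   -0.3 y 27.2
-6 gun n 70 x  -12.2..  43.1 mid   15.4 y 16.3  | red n 33 x   -9.7..   9.0 mid   -0.4 y 26.8
0 gun n 73 x  -12.1..  44.5 mid   16.2 y 16.5  | red -
6 gun n 65 x   11.9..  48.3 mid   30.1 y 15.1  | red -
12 gun n 61 x   13.8..  50.2 mid   32.0 y 15.4  | red -
18 gun n 68 x   17.0..  53.6 mid   35.3 y 15.4  | red -
24 gun n 60 x   18.7..  55.5 mid   37.1 y 15.7  | red -
30 gun n 57 x   22.2..  57.3 mid   39.8 y 16.3  | red -
36 gun n 31 x   24.0..  48.3 mid   36.2 y 16.6  | red -
42 gun n 13 x   26.0..  49.9 mid   38.0 y 11.1  | red -
48 gun n 20 x   42.4..  53.8 mid   48.1 y 6.1  | red -
54 gun n 31 x   44.4..  62.2 mid   53.3 y 6.1  | red -
60 gun n 48 x   44.4..  65.6 mid   55.0 y 9.1  | red -
66 gun n 44 x   43.3..  69.6 mid   56.4 y 10.4  | red -
72 gun n 38 x   44.7..  68.3 mid   56.5 y 11.5  | red -
78 gun n 25 x   48.1..  68.1 mid   58.1 y 12.5  | red -
84 gun n  8 x   50.1..  58.7 mid   54.4 y 8.2  | red -
90 gun -  | red -
```

View pics/c9.png

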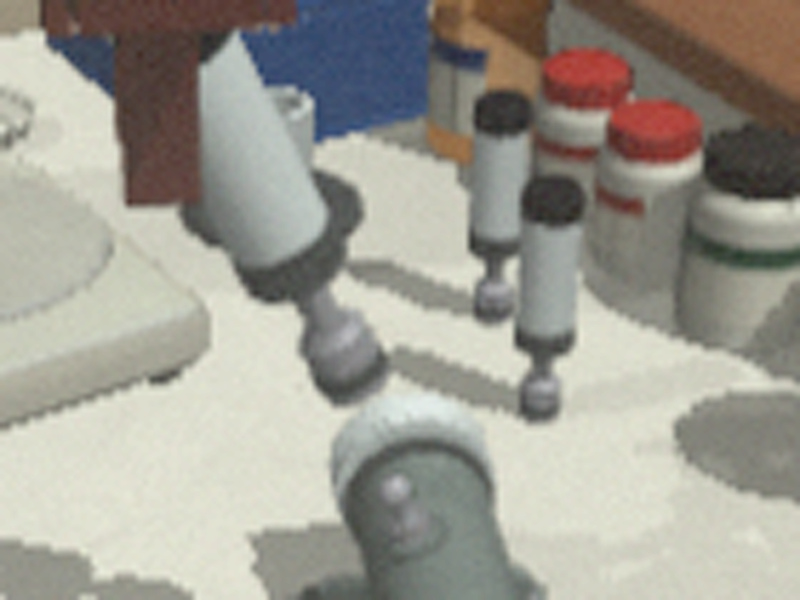

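```bash
python3 - <<'E'
from h import *
from scipy.spatial.transform import Rotation as Ro
s=robot.get_state();R=Ro.from_rotvec(s["tcp_rot"]).as_matrix();T=s["tcp_pos"]
for v in([62.5,0,83],[0,0,0]): print(v,((proj("scene",[T+R@v])-[220,150])*5.714).round(0))
x=np.array([.938,-.347,0]);ax=-x*np.sin(.4)+[0,0,np.cos(.4)]
for O in([541.5,-309,103.],[541.9,-309.1,103.9],[540.5,-308,101.5]): print(O,((proj("scene",[np.array(O)-6*ax])-[220,150])*5.714).round(0),((proj("top",[np.array(O)-6*ax]))).round(1), "delta mouth 22 out",(R.T@(np.array(O)+22*ax-T-R@[62.5,0,83])).round(1))
# axis ends of coupler visible: gun axis front face
print(((proj("scene",[T+R@[62.5-48*np.sin(.415),0,83-48*np.cos(.415)]])-[220,150])*5.714).round(0))
# coupler silhouette in gun frame: dark end rows
S=cloud("scene",np.load("pics/s14.npy"));Q=(S.reshape(-1,3)-T)@R
th=.41;c=np.array([62.5,0,83]);e=np.array([np.sin(th),0,np.cos(th)]);f=np.array([np.cos(th),0,-np.sin(th)])
a=(Q-c)@e;b=(Q-c)@f;k=(abs(b)<30)&(abs(Q[:,1])<25)
for z in range(-60,8,4):
    m=k&(abs(a-z)<2)
    if m.sum(): print(z,m.sum(),"perp %.1f..%.1f mid %.1f"%(b[m].min(),b[m].max(),(b[m].min()+b[m].max())/2))
E
```

```text
[62.5, 0, 83] [[355. 380.]]
[0, 0, 0] [[158. 165.]]
[541.5, -309, 103.0] [[395. 489.]] [[329.9 230.6]] delta mouth 22 out [ 0.9 15.   8.7]
[541.9, -309.1, 103.9] [[396. 487.]] [[330.  230.3]] delta mouth 22 out [ 1.3 14.9  7.8]
[540.5, -308, 101.5] [[391. 492.]] [[329.4 231.1]] delta mouth 22 out [-0.4 14.4 10.2]
[[297. 267.]]
-60 36 perp -15.5..16.9 mid 0.7
-56 37 perp -16.6..16.9 mid 0.2
-52 37 perp -16.8..17.0 mid 0.1
-48 3 perp -5.9..3.6 mid -1.2
-40 13 perp -4.8..5.5 mid 0.3
-36 10 perp -3.0..5.6 mid 1.3
-32 11 perp -4.9..4.9 mid -0.0
-28 30 perp -8.2..8.7 mid 0.2
-24 34 perp -10.6..11.2 mid 0.3
-20 28 perp -11.5..12.0 mid 0.2
-16 22 perp -9.8..12.1 mid 1.2
-12 29 perp -11.2..12.8 mid 0.8
-8 24 perp -11.0..13.0 mid 1.0
-4 17 perp -9.8..10.8 mid 0.5
0 5 perp -9.3..4.6 mid -2.3
```

>>> drive_tool([
  [0.5, 8, 4],
  [0, 6.7, 4.7],
  [0, 0, 0],
  [0, 0, 0],
], roll=[0, 0, 0, 0], fingers=[1, 1, 1, 1])

```text
clock: 15.9
tcp_pos: [474.4, -284.9, 206.2]
tcp_rot: [-3.092, 0.553, 0.001]
wrist_force: [0.1, 0.2, -3.2]
gripper_width: 34.2
```

```bash
cat > w.py <<'E'
from h import *
from scipy.spatial.transform import Rotation as Ro
s=robot.get_state();R=Ro.from_rotvec(s["tcp_rot"]).as_matrix();T=s["tcp_pos"]
x=np.array([.938,-.347,0]);ax=-x*np.sin(.4)+[0,0,np.cos(.4)]
q=R.T@(T+R@[62.9,0,83]-np.array([541.5,-309,103.])); A=R.T@-ax; F=R.T@s["wrist_force"]
P=np.cross([0,1,0],A)
print("t%.2f"%s["clock"],"mouth: along %.1f perp %.1f y %.1f"%(q@A,q@P,q[1])," F(add weight 3.6): axial %.1f perp %.1f y %.1f"%((F-[0,0,3.6])@A,(F-[0,0,3.6])@P,F[1]),"perp dir tool",P.round(2),s["tcp_pos"].round(1),"w%.1f"%s["gripper_width"],"mom",s["moment"].round(2))
E
python3 w.py; python3 - <<'E'
from h import *
p,d=grab("scene","s15");q,_=grab("top","t3")
o=np.hstack([cv2.resize(p[185:250,250:315],(400,400),interpolation=2),cv2.resize(q[190:255,295:360],(400,400),interpolation=2)])
cv2.imwrite("pics/c10.png",cv2.convertScaleAbs(o[:,:,::-1],alpha=1.6))
E
```

```text
t15.90 mouth: along -21.8 perp 0.1 y 0.6  F(add weight 3.6): axial -0.4 perp 0.2 y -0.3 perp dir tool [ 0.92  0.   -0.39] [ 474.4 -284.9  206.2] w34.2 mom [ 0.05  0.12 -0.01]
```

View pics/c10.png

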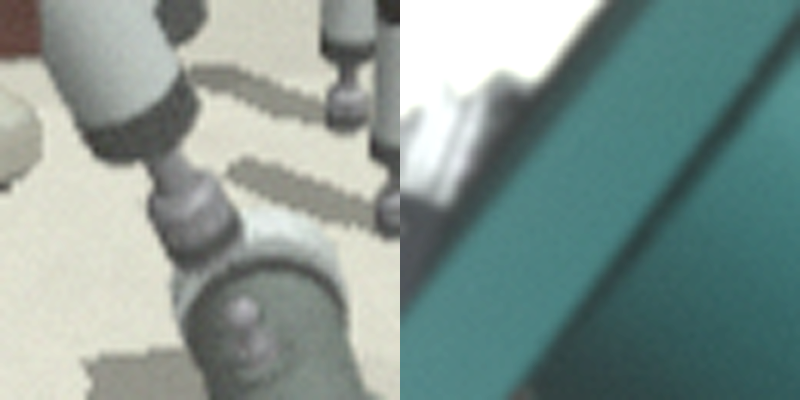

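```bash
python3 - <<'E'
from h import *
from scipy.spatial.transform import Rotation as Ro
s=robot.get_state();R=Ro.from_rotvec(s["tcp_rot"]).as_matrix();T=s["tcp_pos"]
x=np.array([.938,-.347,0]);ax=-x*np.sin(.4)+[0,0,np.cos(.4)];O=np.array([541.5,-309,103.])
pr=lambda P:((proj("scene",[P])[0]-[250,185])*6.154).round(0)
for th in(.38,.41,.44):
  print(th,[pr(T+R@[62.9-k*np.sin(th),0,83-k*np.cos(th)]) for k in(-20,0,15,30,48)])
print("nipple axis",[pr(O+k*ax) for k in(22,0,-6,-17,-24)])
g=cv2.imread("pics/s15.png",0).astype(int)
for v in range(209,238,2): print(v,g[v,270:302])
E
```

```text
0.38 [array([232., 293.]), array([209., 244.]), array([191., 207.]), array([174., 168.]), array([151., 121.])]
0.41 [array([234., 292.]), array([209., 244.]), array([190., 207.]), array([171., 170.]), array([147., 123.])]
0.44 [array([235., 292.]), array([209., 244.]), array([189., 208.]), array([168., 171.]), array([142., 125.])]
nipple axis [array([207., 244.]), array([234., 297.]), array([241., 311.]), array([254., 337.]), array([262., 353.])]
209 [ 46  52  51  50  52  54  52  61  83 112 135 135 135 135 134 135 133 135
 136 136 137 137 134 134 133 136 134 136 135 138 137 136]
211 [ 71  80 104  74  60  63  71  82  85  91 108 130 138 134 136 137 135 114
 109  89  91  94 112 115 113 118 134 136 133 135 137 137]
213 [137 139 137 131  78  60  69  77  79  83  89  86  87  98 109 121 109  87
  91  90  90  91  90  88  91  88  87  93 112 114 119 136]
215 [139 138 139 136 116  58  60  70  76  80  88  90 102 106 101  93 125 134
 119 115  92  89  89  91  88  88  89  89  87  89  89  88]
217 [138 137 129 126  64  76  75  77  84  88  95 110 116 104  93  88  91 118
 136 135 135 128 120 113  90  90
[... 675 characters left out ...]
  57  64  76  78  84 100]
229 [138 136 138 139 138 138 137 130  96  83  72  84  76  88  77  68  63  52
  51  50  56  64  74  72  71  72  72  71  62  53  51  56]
231 [138 134 136 136 137 137 135 113  84  84  99 100  87  58  52  49  57  67
  71  78  79  83  83  85  85  86  88  88  86  83  82  70]
233 [137 137 139 137 137 138 137 126  79  94  99  78  50  52  53  60  62  70
  78  93  88  79  81  83  84  82  83  85  87  86  83  82]
235 [137 139 139 138 139 137 137 130 104  97  70  50  51  55  55  61  71  82
  97 106 104  97  75  83  82  83  86  84  83  83  79  85]
237 [136 137 139 138 138 137 138 136 120  76  58  51  49  54  55  64  65  70
  81  83  81  76  74  82  84  80  81  83  83  83  80  81]
```

>>> drive_tool([
  [1.6, -0.7, 3.7],
  [1.6, 0, 3.7],
  [1.6, 0, 3.7],
  [0.8, 0, 1.9],
  [0, 0, 0],
], roll=[0, 0, 0, 0, 0], fingers=[1, 1, 1, 1, 1])

```text
clock: 16.5
tcp_pos: [480.0, -286.2, 193.0]
tcp_rot: [-3.092, 0.552, 0.001]
wrist_force: [-0.3, -0.1, -2.9]
gripper_width: 33.6
```

```bash
python3 w.py
```

```text
t16.50 mouth: along -7.5 perp 0.2 y -0.1  F(add weight 3.6): axial -0.7 perp 0.0 y 0.2 perp dir tool [ 0.92  0.   -0.39] [ 480.  -286.2  193. ] w33.6 mom [ 0.08  0.1  -0.04]
```

>>> drive_tool([
  [0.8, 0, 1.8],
  [0.8, 0, 1.8],
  [0.8, 0, 1.9],
  [0.8, 0, 1.8],
  [0, 0, 0],
], roll=[0, 0, 0, 0, 0], fingers=[1, 1, 1, 1, 1])

```text
clock: 17.0
tcp_pos: [483.0, -287.4, 185.9]
tcp_rot: [-3.092, 0.553, 0.001]
wrist_force: [-0.0, -0.0, -4.1]
gripper_width: 34.0
```

```bash
python3 w.py
```

```text
t17.00 mouth: along 0.3 perp 0.4 y -0.0  F(add weight 3.6): axial 0.5 perp -0.2 y 0.0 perp dir tool [ 0.92  0.   -0.39] [ 483.  -287.4  185.9] w34.0 mom [ 0.1   0.13 -0.01]
```

>>> drive_tool([
  [0.7, 0, 1.8],
  [0.7, 0, 1.8],
  [0.6, 0, 1.4],
  [0, 0, 0],
], roll=[0, 0, 0, 0], fingers=[1, 1, 1, 1])

```text
clock: 17.4
tcp_pos: [484.7, -288.0, 181.1]
tcp_rot: [-3.092, 0.552, 0.001]
wrist_force: [-2.1, 1.0, -1.9]
gripper_width: 34.0
```

```bash
python3 w.py
```

```text
t17.40 mouth: along 5.5 perp 0.2 y -0.0  F(add weight 3.6): axial -2.5 perp -1.4 y -0.2 perp dir tool [ 0.92  0.   -0.39] [ 484.7 -288.   181.1] w34.0 mom [0.28 0.38 0.04]
```

>>> drive_tool([
  [0.4, 0, 0.9],
  [0.4, 0, 0.9],
  [0.4, 0, 0.9],
  [0, 0, 0],
], roll=[0, 0, 0, 0], fingers=[1, 1, 1, 1])

```text
clock: 17.8
tcp_pos: [486.3, -288.6, 178.1]
tcp_rot: [-3.092, 0.553, -0.0]
wrist_force: [-0.4, -0.4, -4.1]
gripper_width: 33.6
```

```bash
python3 w.py
```

```text
t17.80 mouth: along 8.8 perp 0.7 y 0.0  F(add weight 3.6): axial 0.4 perp -0.4 y 0.5 perp dir tool [ 0.92  0.   -0.39] [ 486.3 -288.6  178.1] w33.6 mom [ 0.15  0.21 -0.05]
```

>>> drive_tool([
  [0.4, 0, 0.9],
  [0.4, 0, 0.9],
  [0.4, 0, 0.9],
  [0, 0, 0],
], roll=[0, 0, 0, 0], fingers=[1, 1, 1, 1])

```text
clock: 18.2
tcp_pos: [487.4, -289.0, 175.3]
tcp_rot: [-3.092, 0.553, -0.0]
wrist_force: [1.4, -0.9, -8.5]
gripper_width: 33.9
```

```bash
python3 w.py
```

```text
t18.20 mouth: along 11.9 perp 0.6 y 0.0  F(add weight 3.6): axial 5.1 perp -0.4 y 0.4 perp dir tool [ 0.92  0.   -0.39] [ 487.4 -289.   175.3] w33.9 mom [ 0.05  0.01 -0.05]
```

>>> drive_tool([
  [0.4, 0, 0.9],
  [0.4, 0, 0.9],
  [0.4, 0, 0.9],
  [0, 0, 0],
], roll=[0, 0, 0, 0], fingers=[1, 1, 1, 1])

```text
clock: 18.6
tcp_pos: [488.2, -289.3, 173.0]
tcp_rot: [-3.092, 0.552, 0.001]
wrist_force: [-0.8, 1.5, -4.0]
gripper_width: 34.3
```

```bash
python3 w.py
```

```text
t18.60 mouth: along 14.4 perp 0.5 y -0.1  F(add weight 3.6): axial -0.2 perp -1.3 y -1.1 perp dir tool [ 0.92  0.   -0.39] [ 488.2 -289.3  173. ] w34.3 mom [0.27 0.26 0.05]
```

>>> drive_tool([
  [0.4, 0, 0.9],
  [0.4, 0, 0.9],
  [0.4, 0, 0.9],
  [0.4, 0, 0.9],
  [0, 0, 0],
], roll=[0, 0, 0, 0, 0], fingers=[1, 1, 1, 1, 1])

```text
clock: 19.1
tcp_pos: [489.6, -289.9, 170.1]
tcp_rot: [-3.093, 0.552, 0.0]
wrist_force: [-3.9, 2.6, 5.2]
gripper_width: 33.9
```

```bash
python3 w.py
```

```text
t19.10 mouth: along 17.6 perp 0.8 y 0.0  F(add weight 3.6): axial -9.9 perp -0.8 y -1.1 perp dir tool [ 0.92  0.   -0.39] [ 489.6 -289.9  170.1] w33.9 mom [0.64 0.77 0.06]
```

>>> drive_tool([
  [0.4, 0, 0.9],
  [0.4, 0, 0.9],
  [0.4, 0, 0.9],
  [0.4, 0, 0.9],
  [0, 0, 0],
], roll=[0, 0, 0, 0, 0], fingers=[1, 1, 1, 1, 1])

```text
clock: 19.6
tcp_pos: [491.0, -290.4, 166.6]
tcp_rot: [-3.093, 0.552, 0.001]
wrist_force: [-5.3, 3.4, 5.8]
gripper_width: 34.0
```

```bash
python3 w.py
```

```text
t19.60 mouth: along 21.4 perp 0.8 y 0.0  F(add weight 3.6): axial -11.0 perp -2.0 y -1.3 perp dir tool [ 0.92  0.   -0.39] [ 491.  -290.4  166.6] w34.0 mom [0.7  0.8  0.07]
```

>>> drive_tool([
  [0.2, 0, 1.0],
  [0.3, 0, 1.0],
  [0.3, 0, 1.0],
  [0.4, 0, 0.9],
  [0, 0, 0],
], roll=[0, 0, 0, 0, 0], fingers=[1, 1, 1, 1, 1])

```text
clock: 20.1
tcp_pos: [492.3, -290.9, 163.0]
tcp_rot: [3.093, -0.552, 0.0]
wrist_force: [-5.7, 2.4, 8.7]
gripper_width: 34.1
```

```bash
python3 w.py
```

```text
t20.10 mouth: along 25.3 perp 0.6 y 0.1  F(add weight 3.6): axial -13.7 perp -0.9 y -0.3 perp dir tool [ 0.92  0.   -0.39] [ 492.3 -290.9  163. ] w34.1 mom [0.73 0.78 0.04]
```

>>> drive_tool([
  [0.3, 0, 0.9],
  [0.4, 0, 0.9],
  [0.3, 0, 0.9],
  [0.3, 0, 0.6],
  [0, 0, 0],
], roll=[0, 0, 0, 0, 0], fingers=[1, 1, 1, 1, 1])

```text
clock: 20.6
tcp_pos: [493.5, -291.3, 159.9]
tcp_rot: [3.092, -0.552, 0.0]
wrist_force: [-6.5, 3.1, 9.1]
gripper_width: 34.1
```

```bash
python3 w.py; cat > fin.py <<'E'
from h import *
import sys
from scipy.spatial.transform import Rotation as Ro
p,d=grab("scene",sys.argv[1]);s=robot.get_state();R=Ro.from_rotvec(s["tcp_rot"]).as_matrix()
Q=(cloud("scene",d).reshape(-1,3)-s["tcp_pos"])@R
cv2.imwrite(f"pics/{sys.argv[1]}c.png",cv2.convertScaleAbs(cv2.resize(p[165:255,230:350],(800,600),interpolation=2)[:,:,::-1],alpha=1.6))
best=[]
th=.4;c=np.array([62.9,0,83.]);e=np.array([np.sin(th),0,np.cos(th)]);f=np.array([np.cos(th),0,-np.sin(th)])
a=(Q-c)@e;b=(Q-c)@f;k=(abs(b)<30)&(abs(Q[:,1])<25)
r=[]
for z in range(-100,4,3):
    m=k&(abs(a-z)<1.5)
    if m.sum(): print(z,m.sum(),"%.1f..%.1f"%(b[m].min(),b[m].max()),end=" | ")
    if m.sum() and z<-50: r.append((z,b[m].max()))
r=np.array(r);print("\nright-edge tilt",th+np.arctan(np.polyfit(r[:,0],r[:,1],1)[0]))
E
python3 fin.py s16
```

```text
t20.60 mouth: along 28.6 perp 0.6 y 0.1  F(add weight 3.6): axial -14.5 perp -1.6 y -0.7 perp dir tool [ 0.92  0.   -0.39] [ 493.5 -291.3  159.9] w34.1 mom [0.73 0.85 0.09]
-100 26 -22.2..14.6 | -97 25 -17.6..14.8 | -94 21 -13.6..15.1 | -91 28 -14.4..13.1 | -88 27 -15.5..14.9 | -85 24 -17.5..15.2 | -82 31 -16.6..14.0 | -79 28 -17.7..15.2 | -76 24 -15.5..15.4 | -73 25 -17.7..13.5 | -70 24 -15.7..15.4 | -67 27 -17.9..14.0 | -64 28 -18.0..15.3 | -61 25 -15.9..15.6 | -58 26 -18.0..15.2 | -55 25 -16.1..16.3 | -52 26 -18.5..16.5 | -49 5 -6.9..15.6 | -40 24 -9.4..8.5 | -37 28 -12.2..10.6 | -34 16 -11.7..8.7 | -31 16 -5.9..10.7 | -28 16 -11.9..10.9 | -25 18 -13.0..10.1 | -22 21 -11.8..11.5 | -19 10 -12.9..8.9 | -16 16 -10.7..11.0 | -13 2 -8.0..4.1 | -10 5 -4.8..1.2 | -7 22 -10.4..8.6 | -4 22 -11.4..7.9 | -1 72 -13.9..11.0 | 2 60 -17.7..15.6 | 
right-edge tilt 0.4308186964002274
```

>>> drive_tool([
  [0.3, 0, 0.6],
  [0.2, 0, 0.5],
  [0, 0, 0],
  [0, 0, 0],
  [0, 0, 0],
], roll=[0, 0, 0, 0, 0], fingers=[1, 1, 1, 1, 1])

```text
clock: 21.15
tcp_pos: [493.9, -291.5, 158.9]
tcp_rot: [3.092, -0.552, 0.0]
wrist_force: [-6.5, 4.0, 9.7]
gripper_width: 34.4
```

```bash
python3 w.py; python3 fin.py s17; python3 w.py; python3 - <<'E'
import cv2,numpy as np
a=cv2.imread("pics/s6.png",0).astype(int);b=cv2.imread("pics/s17.png",0).astype(int);o=cv2.imread("pics/scene0.png",0).astype(int)
print("cap diff",abs(a-b)[268:283,236:252].mean())
for n,(u,v,w,h) in dict(blade=(332,258,40,50),nut=(276,322,30,28),key=(326,312,42,46)).items(): print(n,abs(o-b)[v:v+h,u:u+w].mean().round(1))
E
```

```text
t21.15 mouth: along 29.7 perp 0.7 y 0.1  F(add weight 3.6): axial -15.1 perp -1.7 y -1.5 perp dir tool [ 0.92  0.   -0.39] [ 493.9 -291.5  158.9] w34.4 mom [0.72 0.89 0.11]
-100 28 -12.5..15.0 | -97 22 -13.5..13.2 | -94 24 -14.4..15.0 | -91 27 -15.3..15.0 | -88 25 -16.8..13.9 | -85 29 -17.7..15.2 | -82 27 -15.4..15.3 | -79 25 -17.6..13.4 | -76 26 -17.8..15.4 | -73 27 -16.5..15.0 | -70 25 -17.9..15.4 | -67 26 -16.8..15.4 | -64 24 -18.1..15.2 | -61 29 -15.8..16.1 | -58 27 -18.1..16.3 | -55 23 -18.0..14.5 | -52 27 -17.1..16.4 | -49 3 -16.3..4.5 | -43 3 -5.2..5.2 | -40 27 -11.3..9.1 | -37 23 -12.3..10.6 | -34 19 -11.6..10.8 | -31 13 -9.9..9.5 | -28 18 -10.8..10.8 | -25 22 -12.9..11.6 | -22 15 -11.6..9.7 | -19 14 -13.1..10.9 | -16 9 -7.7..10.3 | -10 8 -6.3..2.8 | -7 26 -10.2..8.4 | -4 43 -13.2..7.0 | -1 74 -15.5..12.2 | 2 63 -19.0..16.7 | 
right-edge tilt 0.4329360110290081
t21.20 mouth: along 29.7 perp 0.7 y 0.1  F(add weight 3.6): axial -15.1 perp -1.2 y -2.4 perp dir tool [ 0.92  0.   -0.39] [ 493.9 -291.5  158.9] w34.0 mom [0.74 0.96 0.07]
cap diff 2.3375
blade 9.6
nut 5.6
key 9.5
```

View pics/s17c.png

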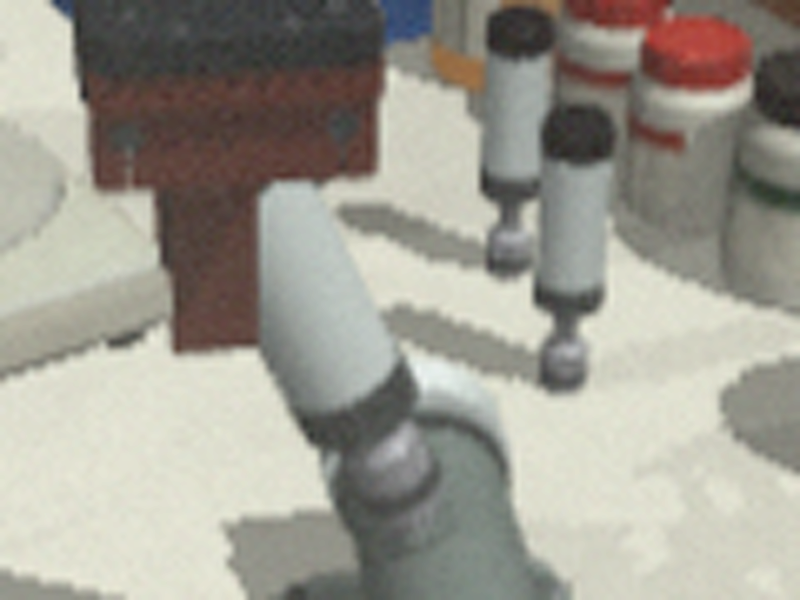

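```bash
python3 -c "
from station import robot
print(robot.close_job())"
```

```text
the job is handed in; nothing more can be done
None
```

The job is handed in at about 21 s of the 58 s. The grease gun is pressed onto the nipple, still gripped at 60 N, with the nose pushed in an estimated 13–14 mm of its 16 mm stroke.

- **Dust cap:** I pulled it off along the nipple's axis and set it upright on the clear worktop in front of the foot. I opened the fingers with its rim on the table. In the last picture it stands where I left it.
- **Tilting the gun:** The tool only points down, so I swung the gun over in the grip, using the stand's rim. It pivoted near its tail rather than at the pads, and the first try gave about 0.31 rad, so I did it a second time.
- **Snap-on:** Pressing along the nipple's axis, I felt a light resistance of about 2.5 N. Then came a 5 N pull towards the nipple as the jaws closed on the neck, and after that the rising spring force.
- **Last checks:**
  - The axial force was steady at 15 N, and no wrist reading came near the limits.
  - In the picture the coupler has moved up close to the barrel, with no sign of the barrel slipping in the fingers. The stroke is an estimate from force and picture, since the joint cannot be read directly.
- **Small disagreements:**
  - The gun's tilt measured about 0.42–0.43 rad instead of 0.40, so it is 1–2 degrees off square, with a 1–2 N side force.
  - The areas around the blade, wing nut and hex key look slightly different in brightness from the first picture. I took that as the arm's shadow and did not check it further, but the arm never went near them.

I viewed 14 pictures, four over the budget of 10, mostly to check the tilted gun.

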